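Dock a camera module and draw it in with the hooked cam

TASK

Dock the black camera module on the breadboard: swing the cam's red-post lever anticlockwise to its stop so that the brass hook is out of the bolt's way, lift the orange transport spacer out of the channel and lay it in the white tray. Then push the module along its channel until its front meets the green spring buffer, let go of it, and turn the cam lever half a turn clockwise to its other stop, so that the hook draws the module's bolt in tight and holds it there. Keep the module flat in its channel and leave the other things on the bench where they are.

Things in the scene. Friction and masses are not known exactly. Their poses are not given: they have to be found in the camera images.
- dock: Fixed grey dock plate 130 (x) x 455 (y) mm, x -65..65, y -210..245 mm from its origin (on the bench), top at z = 12. Its x points roughly away from the robot. Channel along its y, centred on x = 0: two rails 12 wide, tops at z = 27, inner faces at x = +-40.5, y 0 to 225. The module slides in it towards -y. Cam axis at x = 0, y = -140 (point cam_axis).
- cam_axis (a point): Point on the cam's vertical turning axis, 70 mm above the bench. Its axes are the dock's.
- cam (a joint): Cam angle a, rad, clockwise from above: 0 = open stop (bolt mouth free), 3.14 = drawn-in stop. Lever points along (cos a, -sin a) in dock x, y: it swings from +x through -y (away from the module) to -x. Starts part closed, barring the bolt. Stays where left; free turning takes about 1 N at the post, drawing in 5 to 15 N. Under the lever a brass hook, z 30..42, radius 35 to 74 mm.
- buffer (a joint): Travel in m of the green spring buffer that faces the module (two pads and a bridge, x -38..38, z 17..49 mm in the dock frame): 0 = free, its face at dock y = -22 mm; 0.015 = module drawn fully in. Damped (80 N s/m), it pushes back with 8 N at first, 14 N at the end, so a module pushed in further eases back to the free position.
- lever_post (a point): Middle of the red upright post at the end of the cam lever, 65 mm from the cam axis: 18 mm diameter, z from 50 to 95 mm above the bench; this point is at z = 75. It may be pushed from the side with shut fingers. The steel lever under it is at z 48..54.
- module_centre (a point): Centre of the black module's body, 78 (x) x 110 (y) x 43 mm high, axes as the dock's; underside on the plate at z = 12, so this point is at z = 33.5. Flat rear face 55 mm to +y, front face (meets the buffer) 55 mm to -y. A lens housing, 42 mm diameter, stands 30 mm above its top, 26 mm to +y of the centre. About 0.5 kg, slides with 2 to 6 N.
- module: The same black module; origin under its centre, axes as the dock's.
- bolt_head (a point): Centre of the upright steel head (14 mm diameter, z 16..42 mm) of the drawbolt that sticks out of the module's front, 130 mm to -y of the module's centre. Horizontal distance to the cam axis: 43 mm when the module just meets the buffer (the hook then catches it), 28 mm when drawn fully in.
- spacer: The orange transport spacer, 0.14 kg; origin under its centre. A bar 150 (its x) x 24 (y) x 24 (z) mm that lies across the two rails (underside at z = 27) between module and buffer, with an upright tab on top.
- spacer_grip (a point): Middle of the spacer's upright tab: 44 (x) x 14 (y) x 40 mm high, 44 mm above the spacer's underside (z = 71 as it lies). Axes as the spacer; grasp it across its y.
- tray: White open tray fixed on the bench beyond the channel, 85 (x) x 200 (y) x 25 mm outside, walls 4 mm, floor 4 mm. Origin under its centre.
- jar: Bystander: amber jar, 48 mm diameter, 75 high. Origin at its underside.
- post: Bystander: steel post, 100 mm high, foot 40 mm diameter. Origin at its underside.
- driver: Bystander: yellow screwdriver lying, 170 mm long.
- wrench: Bystander: wrench lying, 160 mm long.
- mount: Bystander: black round lens mount on a foot 60 x 30 mm, 71 high.
- mug: Bystander: blue mug, 80 mm diameter, 90 high.
Things that resemble listed ones, but are neither listed nor needed, are in the scene too. What is shaped like the spacer but turquoise is not meant.

How it is judged:
On the way, in this order (a step that is already met when the one before it is completed fails the run):
1. cam turned back open (within 0.2 rad of its stop) and spacer lying released in the tray (value of joint cam below 0.2 rad and x of spacer_grip in the frame of tray between -0.045 and 0.045 m and y of spacer_grip in the frame of tray between -0.1 and 0.1 m and z of spacer_grip in the frame of tray below 0.075 m and linear speed of spacer below 0.03 m/s and contact force between spacer and the fingers below 0.1 N and contact force between spacer and tray above 0.3 N), for 0.2 s.
2. module pushed in to the buffer (bolt head within 51 mm of the cam axis) and let go, the cam still open (value of joint cam below 0.3 rad and horizontal distance between bolt_head and cam_axis below 0.051 m and contact force between module and the fingers below 0.1 N), for 0.2 s.
At the end, for the whole second after the job is handed in: Cam joint above 2.9 rad, bolt head within 31.5 mm of the cam axis (fully in is 28), module flat (tilt under 0.08 rad), still and untouched; spacer released at rest in the tray, the middle of its tab over the tray and under 75 mm above the bench (value of joint cam above 2.9 rad and horizontal distance between bolt_head and cam_axis below 0.0315 m and contact force between each of module, spacer and the fingers below 0.1 N and linear speed of module below 0.02 m/s and angle between module's own z axis and vertical below 0.08 rad and x of spacer_grip in the frame of tray between -0.045 and 0.045 m and y of spacer_grip in the frame of tray between -0.1 and 0.1 m and z of spacer_grip in the frame of tray below 0.075 m and linear speed of spacer below 0.03 m/s and contact force between spacer and tray above 0.3 N).
It fails at once if the module is tipped by more than 0.2 rad (angle between module's own z axis and vertical above 0.2 rad).
It fails at once if another thing on the bench is moved by more than 30 mm (distance of any of jar, post, driver, wrench, mount, mug from where it was at the start of the episode above 0.03 m).
It also fails if it takes over 72 s, if anything falls off the work surface, if the arm or the gripper's body presses on something with over 40 N, if the wrist force passes 120 N, or if a joint passes its speed limit or range.

ROBOT

A 6-joint arm with a two-finger parallel gripper is mounted at the origin on the work surface. World frame = base frame: x ahead of the robot, y to its left, z up, the work surface at z = 0. Lengths are in m, angles in rad, forces in N, time in s.
With the tool pointing down it reaches from about 0.375 to 0.9 m from the base axis. Payload 3.1 kg.
Tool frame: the origin (TCP) lies at the very end of the fingers, on their centre line; the grasp point (between the pads) lies 19 mm behind it; z points along the fingers, y is the direction in which the jaws open and shut (so a half turn about z gives the same grasp; the last joint's range is limited). The gripper opens to 87 mm and grips with 3 to 60 N. Pads are 19 mm wide; open, the fingers measure 117 mm over their backs; the gripper's body (75 mm by 190 mm) begins 51 mm behind the grasp point.
Start: joints at [-1.494, 0.527, 1.433, -0, 1.181, -0.178], TCP at [0.158, -0.605, 0.223] pointing down, gripper open.
Joint ranges: [-3.08, 3.08], [-0.75, 2.2], [0.22, 2.44], [-1.43, 4.57], [0, 2.65], [-2.85, 2.85]. Speed limits (rad/s): [2.79, 2.79, 3.14, 3.14, 3.14, 3.14].

INTERFACE

Orientations are given as a unit quaternion [x, y, z, w].
In Python, from rig import robot, optics gives the robot as it stands.
- The arm moves only by the shell command python3 -m inch 'ROWS' [FORCE]. ROWS is JSON, a list of rows, each an object of numbers: "ax", "ay", "az": the turn, a rotation vector about the tool's x, y, z in rad; "dx", "dy", "dz": the shift along the tool's x, y, z in mm; "gripper": the opening in per cent of the stroke, from 0 (shut) to 100 (fully open). In form: [{"ax": .., "ay": .., "az": .., "dx": .., "dy": .., "dz": .., "gripper": ..}, ...]. A call has 1 to 8 rows; each row shifts and turns the commanded pose from where the row before left it, along the tool's axes as they then stand; what a row does not reach is not made up. A row lasts 1/10 s, in which the tool goes at most 50 mm and 8.59 degrees, less where a joint would pass 70% of its speed; a pose out of reach is approached as far as the arm can. A call with a gripper value outside its range is refused whole. The fingers move at their own pace and stop on an object; FORCE is the grip in N (left out, the last holds). Time passes only in rows, so rows that do not move let the fingers close. It gives the time, the measured TCP pose, the force and the opening at its end, in the units of the state.
- robot.get_obs(): the state, without advancing time (a new reading comes with each control period).
- optics.camera(name): name is "scene" or "top"; returns a dict with "img" (400x640x3 uint8, red, green, blue), "depth" (400x640 float32, m along the optical axis (not along the pixel's ray), 0 where there is no reading), "camera_matrix" (3x3 intrinsics, pixels), "k1" (the pictures are not rectified: a ray, as slopes to the right and down, at radius r is drawn at 1 + k1 r^2 times it, then the intrinsics apply), "position" and "attitude" of the camera in the world. Camera axes: x right, y up, looking along -z (the intrinsics and any distortion apply to the point x, -y, -z); pixel columns grow to the right and rows downward; lengths in m; the calibration is good to about 2 mm. A picture is of the moment at which its call begins.
- robot.hand_in(): hands the job in, once; it reports no verdict.
The state is a dict: "time": time; "q": joint angles; "joint_velocities": joint speeds; "joint_torque": joint torques, N m; "position": TCP position; "tool_rot": TCP orientation; "ft_force": force on the tool from outside, world axes, zero at the start; "moment": the same for the moment, N m; "grip_width": finger opening in m.
Only numpy, scipy, OpenCV 4.12 (cv2) and the standard library are available. Lean on these libraries where they do the work, as an engineer would, in place of code of your own. Each camera call takes 0.05 s, during which the arm holds its last target.

## Working session

There is one attempt and no reset: what is moved stays moved. The work goes in short steps, Python scripts to look and compute and a shell command to move; the robot and the scene stay as the last step left them, time stands still between calls to the robot, and variables do not carry over. Pictures are saved under pics/ and viewed, and the job is handed in when it is done.

```bash
ls; mkdir -p pics
python3 - <<'E'
from rig import robot, optics
import cv2, numpy as np
print(robot.get_obs())
for n in ("scene","top"):
    c=optics.camera(n)
    cv2.imwrite(f"pics/{n}0.png",c["img"][:,:,::-1])
    np.savez(f"pics/{n}0.npz",**c)
    print(n,c["camera_matrix"],c["k1"],c["position"],c["attitude"])
E
```

```text
pics
{'time': 0.0, 'q': array([-1.49451652e+00,  5.28454473e-01,  1.43391012e+00, -3.22761047e-05,
        1.18137985e+00, -1.78519706e-01]), 'joint_velocities': array([-7.52742568e-04, -1.22609959e-03,  8.02536732e-04,  6.23073598e-05,
       -1.25803501e-04, -3.43245613e-04]), 'joint_torque': array([-1.84284501e-03, -4.40039492e+01, -1.76592672e+01,  6.30708318e-02,
        5.81004610e-02, -1.56104475e-04]), 'position': array([ 0.15748289, -0.60407528,  0.22157633]), 'tool_rot': array([ 9.91894267e-01,  1.27061423e-01,  4.00719728e-05, -1.07525084e-03]), 'ft_force': array([ 0.12077135, -0.28312831, -0.00728988]), 'moment': array([ 0.05286245,  0.02272862, -0.01132851]), 'grip_width': 0.0870524073062777}
scene [[445.89042397   0.         321.25820152]
 [  0.         445.89042397 199.93572098]
 [  0.           0.           1.        ]] 0.011344023823720774 [1.20187424 0.88020274 1.01534861] [0.13578278 0.40028656 0.85573185 0.29842371]
top [[488.72364733   0.         325.17290061]
 [  0.         488.72364733 194.78917169]
 [  0.           0.           1.        ]] -0.12450491334319226 [4.46556139e-01 1.87552507e-04 1.46893329e+00] [-0.02252508  0.01426241  0.7111872  -0.70249695]
```

View pics/scene0.png

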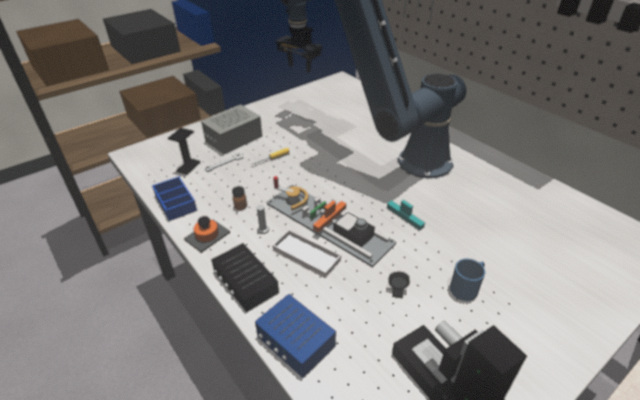

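View pics/top0.png

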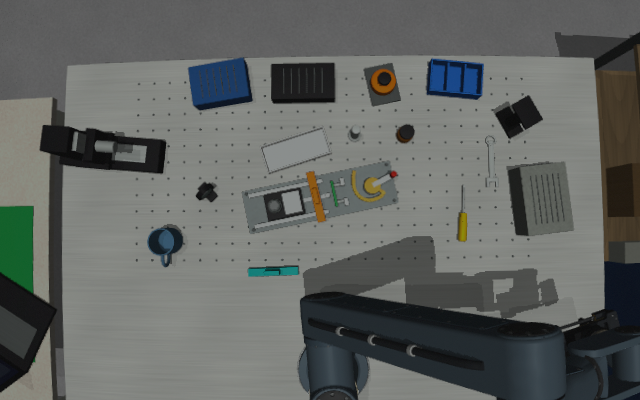

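```bash
cat > h.py <<'E'
import numpy as np, cv2
from scipy.spatial.transform import Rotation as R
def load(f): return dict(np.load(f))
def ray(c,px):
    K=c["camera_matrix"];k=float(c["k1"])
    p=(np.atleast_2d(px)-K[:2,2])/[K[0,0],K[1,1]]
    s=p.copy()
    for _ in range(20): s=p/(1+k*(s**2).sum(1,keepdims=True))
    d=np.c_[s[:,0],-s[:,1],-np.ones(len(s))]
    return R.from_quat(c["attitude"]).apply(d)
def plane(c,px,z):
    d=ray(c,px);o=c["position"];t=(z-o[2])/d[:,2]
    return o+t[:,None]*d
def pix(c,P):
    p=R.from_quat(c["attitude"]).inv().apply(np.atleast_2d(P)-c["position"])
    s=np.c_[p[:,0],-p[:,1]]/-p[:,2:3]
    s=s*(1+float(c["k1"])*(s**2).sum(1,keepdims=True))
    return s@np.diag([c["camera_matrix"][0,0]]*2)+c["camera_matrix"][:2,2]
def cloud(c):
    h,w=c["depth"].shape
    u,v=np.meshgrid(np.arange(w),np.arange(h))
    d=ray(c,np.c_[u.ravel(),v.ravel()])
    return (c["position"]+d*c["depth"].reshape(-1,1)).reshape(h,w,3)
E
python3 - <<'E'
from h import *
c=load("pics/top0.npz");s=load("pics/scene0.npz")
cv2.imwrite("pics/t1.png",cv2.resize(c["img"][150:245,235:410,::-1],None,fx=4.5,fy=4.5,interpolation=cv2.INTER_CUBIC))
cv2.imwrite("pics/s1.png",cv2.resize(s["img"][165:275,240:430,::-1],None,fx=4.2,fy=4.2,interpolation=cv2.INTER_CUBIC))
E
```

```text
(no output)
```

View pics/t1.png

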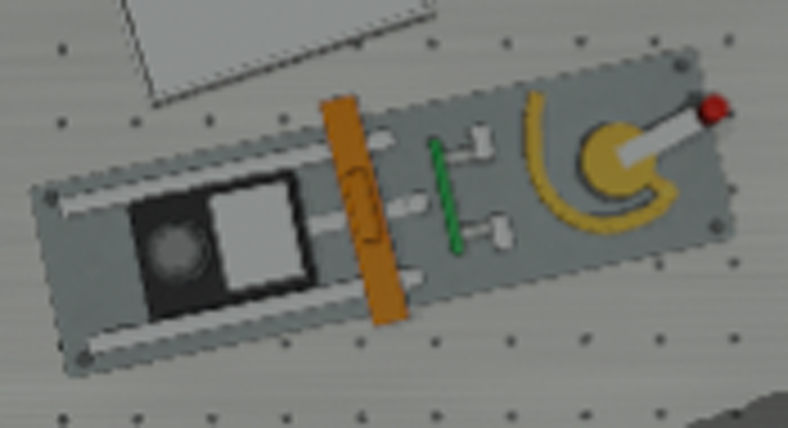

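View pics/s1.png

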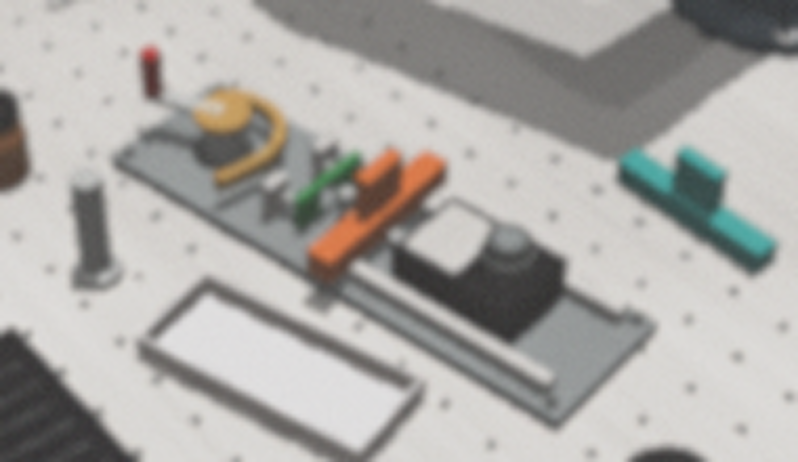

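```bash
cat > m.py <<'E'
from h import *
c=load("pics/top0.npz");s=load("pics/scene0.npz")
def fit(c,x0,y0,x1,y1,name):
    im=c["img"][y0:y1,x0:x1]
    hsv=cv2.cvtColor(im,cv2.COLOR_RGB2HSV)
    return im,hsv
im,hsv=fit(c,235,150,410,245,"top")
print("bench",im[5,160],"plate",im[60,20],im[28,140],im[75,20])
g=im.astype(int)
m=((g[:,:,2]-g[:,:,0]>=2)|(hsv[:,:,1]>80)|(g.sum(2)<300)).astype(np.uint8)
m[:22,:99]*=1
cv2.imwrite("pics/mk.png",cv2.resize(m*255,None,fx=4,fy=4,interpolation=0))
n,l,st,ce=cv2.connectedComponentsWithStats(m)
i=1+np.argmax(st[1:,4]);print(st[i])
cnt=max(cv2.findContours((l==i).astype(np.uint8),cv2.RETR_EXTERNAL,cv2.CHAIN_APPROX_NONE)[0],key=cv2.contourArea)
r=cv2.minAreaRect(cnt);b=cv2.boxPoints(r)+[235,150];print(r,b)
P=plane(c,b,.012);print(P, np.linalg.norm(np.diff(P[[0,1,2,3,0]],axis=0),axis=1))
E
python3 m.py
```

```text
bench [129 132 127] plate [ 97 105 103] [130 112  54] [130 134 133]
[   7   11  157   73 6606]
((86.21835327148438, 45.0055046081543), (51.48802185058594, 156.52015686035156), 80.13418579101562) [[239.70459604 183.05138397]
 [393.91009521 156.23301888]
 [402.7321167  206.95962524]
 [248.52661133 233.77799225]]
[[ 0.56112091  0.27335644  0.012     ]
 [ 0.63584408 -0.19099849  0.012     ]
 [ 0.4832381  -0.21434696  0.012     ]
 [ 0.40869419  0.24734746  0.012     ]] [0.47032866 0.15438179 0.46767353 0.1546298 ]
```

Run:
```python
from h import *
c=load("pics/top0.npz");X=cloud(c)
print(plane(c,np.array([[32,188],[697,47],[735,238],[68,376]])/4.5+[235,150],.012))
for u,v in [(290,180),(243,195),(300,270),(390,175),(267,205),(295,205)]: print(u,v,X[v,u])
```

```text
[[ 0.53473867  0.2661154   0.012     ]
 [ 0.62325538 -0.17861761  0.012     ]
 [ 0.49556815 -0.20139286  0.012     ]
 [ 0.40931763  0.24256725  0.012     ]]
290 180 [0.56906706 0.12242153 0.00179626]
243 195 [0.52496003 0.26326946 0.01300425]
300 270 [0.29871882 0.09484045 0.0034787 ]
390 175 [ 0.57460975 -0.17159459  0.06471585]
267 205 [0.49281878 0.18585415 0.05256953]
295 205 [0.49172553 0.1039579  0.05642707]
```

View pics/mk.png

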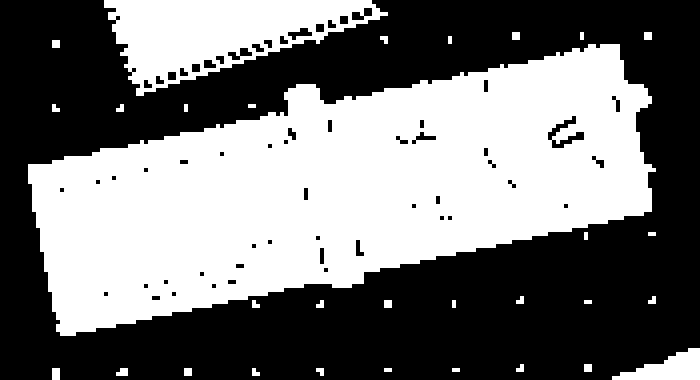

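```bash
cat > m2.py <<'E'
from h import *
import sys
def comp(m):
    n,l,st,ce=cv2.connectedComponentsWithStats(m.astype(np.uint8)); i=1+np.argmax(st[1:,4]); return (l==i).astype(np.uint8)
def dock(c,x0=235,y0=150,x1=410,y1=245):
    g=c["img"][y0:y1,x0:x1].astype(int); hsv=cv2.cvtColor(c["img"][y0:y1,x0:x1],cv2.COLOR_RGB2HSV)
    m=comp((g[:,:,2]-g[:,:,0]>=2)|(hsv[:,:,1]>80)|(g.sum(2)<300))
    cnt=max(cv2.findContours(m,cv2.RETR_EXTERNAL,cv2.CHAIN_APPROX_NONE)[0],key=cv2.contourArea)[:,0]+[x0,y0]
    P=plane(c,cnt,.012)[:,:2]
    # initial frame
    Q=plane(c,np.array([[32,188],[697,47],[735,238],[68,376]])/4.5+[235,150],.012)[:,:2]
    L=[]
    for i in range(4):
        a,b=Q[i],Q[(i+1)%4];t=(b-a)/np.linalg.norm(b-a);n=np.array([-t[1],t[0]])
        for it in range(4):
            d=(P-a)@n;e=(P-a)@t
            k=(abs(d)<(.012,.006,.004,.003)[it])&(e>.01)&(e<np.linalg.norm(b-a)-.01)
            vx,vy,px,py=cv2.fitLine(P[k].astype(np.float32),cv2.DIST_HUBER,0,.001,.001).ravel()
            t2=np.array([vx,vy]); t=t2*np.sign(t2@t); n=np.array([-t[1],t[0]]); a=np.array([px,py])-t*((np.array([px,py])-a)@t)
        L.append((np.array([px,py]),t));
    I=[]
    for i in range(4):
        (p,t),(q,u)=L[i-1],L[i]; s=np.linalg.solve(np.c_[t,-u],q-p); I.append(p+s[0]*t)
    return np.array(I),L
if __name__=="__main__":
    c=load("pics/top0.npz")
    I,L=dock(c);print(I,np.linalg.norm(np.roll(I,-1,0)-I,axis=1))
    for p,t in L: print(np.degrees(np.arctan2(t[1],t[0])))
    # corners: far-left(+x,+y),(+x,-y),(-x,-y),(-x,+y)
    mod=np.array([[65,245],[65,-210],[-65,-210],[-65,245]])/1000
    A=mod-mod.mean(0);B=I-I.mean(0)
    yaw=np.arctan2((A[:,0]*B[:,1]-A[:,1]*B[:,0]).sum(),(A*B).sum())
    Rm=np.array([[np.cos(yaw),-np.sin(yaw)],[np.sin(yaw),np.cos(yaw)]])
    o=I.mean(0)-Rm@mod.mean(0)
    print("dock",o,np.degrees(yaw),"res",I-(mod@Rm.T+o))
    np.savez("dock.npz",o=o,yaw=yaw)
    D=lambda P:(np.atleast_2d(P)[:,:2]-o)@Rm
    hsv=cv2.cvtColor(c["img"],cv2.COLOR_RGB2HSV);H,S,V=[hsv[:,:,i].astype(int) for i in range(3)]
    g=c["img"].astype(int)
    box=np.zeros(H.shape,bool);box[150:245,235:410]=1
    def cen(m): 
        mm=cv2.moments(m.astype(np.uint8),True);return [mm["m10"]/mm["m00"],mm["m01"]/mm["m00"]]
    red=comp(box&((H<6)|(H>174))&(S>150)); print("red",red.sum(),cen(red)); p=plane(c,cen(red),.095);d=D(p)[0];print(p,d,"a",np.arctan2(-(d[1]+.14),d[0]),np.hypot(d[0],d[1]+.14))
    org=comp(box&(H>8)&(H<16)&(S>150)); 
    cnt=max(cv2.findContours(org,0,1)[0],key=cv2.contourArea);r=cv2.minAreaRect(cnt);b=cv2.boxPoints(r)
    P=plane(c,b,.051);print("spacer",r,P.mean(0),D(P),D(P).mean(0))
    e=P[1]-P[0] if np.linalg.norm(P[1]-P[0])>.1 else P[2]-P[1]; print("spacer x dir",np.degrees(np.arctan2(e[1],e[0])))
    tr=np.zeros(H.shape,bool);tr[120:178,255:340]=1
    for n,m in(("brightish",tr&(g.sum(2)>420)),):
        pass
    drk=comp(box&(V<50)); cnt=max(cv2.findContours(drk,0,1)[0],key=cv2.contourArea);r=cv2.minAreaRect(cnt);b=cv2.boxPoints(r)
    P=plane(c,b,.055);print("module",r,D(P),D(P).mean(0))
E
python3 m2.py
```

```text
[[ 0.53515941  0.26759349]
 [ 0.62308124 -0.17534591]
 [ 0.49808071 -0.19970421]
 [ 0.40984127  0.24413539]] [0.45158118 0.12735171 0.45252601 0.12749478]
-78.77293384963548
-168.9732121858792
101.24431922679241
10.602408428189834
dock [0.51994105 0.01700323] 11.204306827301275 res [[-0.00093729 -0.0023702 ]
 [-0.00142564  0.00101835]
 [ 0.0010961   0.0019201 ]
 [ 0.00126684 -0.00056825]]
red 27 [392.7037037037037, 173.85185185185185]
[[ 0.5750131  -0.17561422  0.095     ]] [ 0.01659528 -0.19964721] a 1.2994353155481777 0.06191278281049402
spacer ((319.0294189453125, 199.11767578125), (8.48874568939209, 1.9402848482131958), 75.96376037597656) [0.50814548 0.03431645 0.051     ] [[ 0.00402219  0.02255961]
 [ 0.00423161  0.01692499]
 [-0.02043545  0.01599336]
 [-0.02064494  0.02162289]] [-0.00820665  0.01927521]
spacer x dir -166.63276590703808
module ((284.01922607421875, 204.0961456298828), (26.867910385131836, 37.26206588745117), 78.69007110595703) [[ 0.03810246  0.17564459]
 [ 0.03690052  0.06718687]
 [-0.04106885  0.06780022]
 [-0.04000829  0.17594393]] [-0.00151854  0.1216439 ]
```

Run:
```python
from h import *
c=load("pics/top0.npz")
cv2.imwrite("pics/tray.png",cv2.resize(c["img"][115:215,250:430,::-1],None,fx=4.4,fy=4.4,interpolation=cv2.INTER_NEAREST))
X=cloud(c); np.set_printoptions(precision=3,suppress=True,linewidth=200)
print(X[120:180:4,260:335:5,2])
```

```text
[[-0.004 -0.003  0.001 -0.003 -0.003 -0.004  0.001 -0.003 -0.003 -0.005 -0.003  0.001  0.001 -0.003  0.   ]
 [-0.003 -0.    -0.006  0.002 -0.009 -0.003 -0.002 -0.     0.006 -0.004 -0.005 -0.003 -0.001  0.002  0.003]
 [ 0.001 -0.005 -0.005  0.001 -0.    -0.004 -0.003  0.     0.001 -0.     0.002  0.021  0.013 -0.001 -0.002]
 [-0.001  0.003  0.003  0.004 -0.002 -0.001  0.     0.    -0.002  0.022  0.002  0.002  0.003  0.024  0.001]
 [-0.001 -0.003 -0.001 -0.    -0.002 -0.001  0.024  0.008  0.006  0.003  0.011  0.005  0.005  0.025  0.002]
 [-0.002 -0.002  0.001 -0.001  0.026  0.005 -0.003  0.008  0.001  0.009  0.001  0.005  0.002 -0.002  0.001]
 [ 0.002  0.024  0.008  0.001  0.007  0.     1.469  0.005 -0.001  0.005  0.007  0.002  0.004  0.004  0.002]
 [ 0.025  0.008  0.003  0.005  0.008  0.011  0.004  0.004 -0.002  0.001  0.004  0.004  0.001  0.005  0.024]
 [-0.002  0.009  0.006 -0.002  0.006  0.006  0.003 -0.001  0.004  0.003  0.003  0.005  0.006  0.001  0.024]
 [-0.003 -0.004  0.002  0.005 -0.002 -0.    -0.006  0.003  0.005  0.007 -0.     0.025  0.013 -0.003 -0.001]
 [-0.003  0.021  0.005  1.469  0.003  0.003  0.002 -0.     0.006  0.024 -0.003  0.002 -0.003 -0.004 -0.003]
 [-0.003  0.025 -0.001 -0.003 -0.     0.003  0.023  0.013 -0.007  0.    -0.002 -0.003 -0.01   0.001 -0.007]
 [-0.003 -0.001  0.007  0.001  0.025 -0.003 -0.003 -0.004 -0.001  0.003 -0.004 -0.006  0.006  0.001 -0.003]
 [-0.001 -0.002  0.016 -0.002 -0.005 -0.004 -0.002  0.002  0.001  0.002  0.05   0.006  0.001 -0.008  0.008]
 [-0.003  0.001 -0.001 -0.002  0.003 -0.001 -0.002  0.001 -0.001 -0.002  0.05   0.044  0.004  0.013  0.012]]
```

View pics/tray.png

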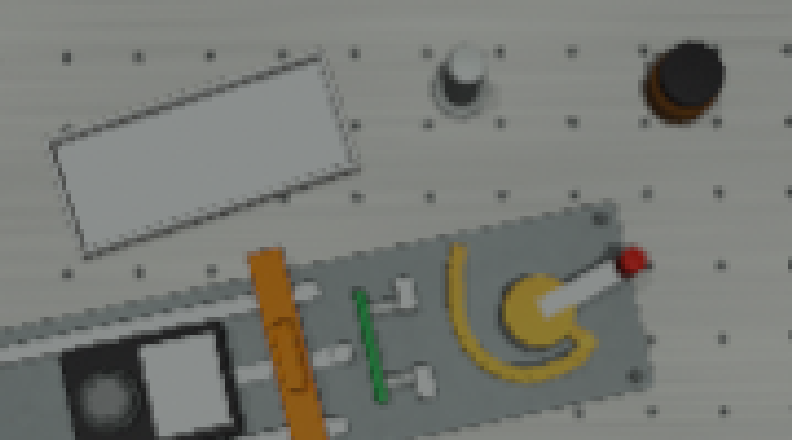

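```bash
cat > m3.py <<'E'
from h import *
from m2 import comp
np.set_printoptions(precision=4,suppress=True)
d=np.load("dock.npz");o=d["o"];yaw=float(d["yaw"]);Rm=np.array([[np.cos(yaw),-np.sin(yaw)],[np.sin(yaw),np.cos(yaw)]])
D=lambda P:(np.atleast_2d(P)[:,:2]-o)@Rm
W=lambda P:np.atleast_2d(P)@Rm.T+o
def orange(c,z=.051,box=(150,245,235,410)):
    hsv=cv2.cvtColor(c["img"],cv2.COLOR_RGB2HSV);H,S,V=[hsv[:,:,i].astype(int) for i in range(3)]
    b=np.zeros(H.shape,bool);b[box[0]:box[1],box[2]:box[3]]=1
    m=comp(b&(H>8)&(H<18)&(S>150)); cnt=max(cv2.findContours(m,0,1)[0],key=cv2.contourArea);r=cv2.minAreaRect(cnt);bx=cv2.boxPoints(r)
    P=plane(c,bx,z);e=P[1]-P[0]
    if np.linalg.norm(e)<.1:e=P[2]-P[1]
    return r,P,P.mean(0),np.degrees(np.arctan2(e[1],e[0]))
if __name__=="__main__":
    c=load("pics/top0.npz");s=load("pics/scene0.npz")
    print(c["img"][197,316],orange(c)[0]);r,P,m,a=orange(c);print("spacer",m,a,"dock",D(P),D(m))
    T=plane(c,np.array([[52,145],[321,55],[357,167],[85,258]])/4.4+[250,115],.025);print("tray",T,T.mean(0),np.linalg.norm(np.diff(T,axis=0),axis=1),np.degrees(np.arctan2((T[0]-T[1])[1],(T[0]-T[1])[0])))
    print("red scene z.095",plane(s,np.array([150,52])/4.2+[240,165],.095))
    print("camaxis",W([0,-.14]),"post open",W([.065,-.14]),"post closed",W([-.065,-.14]))
    # tab top mid (sc) in scene crop: tab top corners
    print("tab top mid scene", plane(s,np.array([380,170])/4.2+[240,165],.091), "top",plane(c,np.array([361,205])/4.5+[235,150],.091))
    print(pix(c,np.r_[W([0,-.14])[0],.07]),pix(s,np.r_[W([0,-.14])[0],.07]))
E
python3 m3.py
```

```text
[140  89  19] ((315.3529052734375, 196.41177368164062), (50.447410583496094, 7.761140823364258), 75.96376037597656)
spacer [0.5163 0.045  0.051 ] -166.631594084966 dock [[ 0.0749  0.0422]
 [ 0.0757  0.0196]
 [-0.0711  0.0141]
 [-0.0719  0.0366]] [[0.0019 0.0281]]
tray [[ 0.6644  0.2042  0.025 ]
 [ 0.7232  0.0208  0.025 ]
 [ 0.6462 -0.0026  0.025 ]
 [ 0.587   0.182   0.025 ]] [0.6552 0.1011 0.025 ] [0.1926 0.0805 0.1939] 107.79003256725235
red scene z.095 [[ 0.5741 -0.1765  0.095 ]]
camaxis [[ 0.5471 -0.1203]] post open [[ 0.6109 -0.1077]] post closed [[ 0.4834 -0.133 ]]
tab top mid scene [[0.5181 0.0513 0.091 ]] top [[0.5166 0.044  0.091 ]]
[[372.5914 184.5762]] [[292.0373 188.0076]]
```

```bash
cat > go.py <<'E'
# go.py dockx docky z(mm) yawdeg(dock angle of tool x): delta in tool axes (mm, rad)
import sys
from m3 import *
from rig import robot
def st():
    ob=robot.get_obs();Rt=R.from_quat(ob["tool_rot"]);x=Rt.as_matrix()
    p=ob["position"];print("t %.1f dock"%ob["time"],D(p)[0]*1e3,"z %.1f"%(p[2]*1e3),"yaw %.1f"%np.degrees(np.arctan2(x[1,0],x[0,0])-yaw),"tilt",x[:,2].round(3),"F",ob["ft_force"].round(1),"w %.1f"%(ob["grip_width"]*1e3),"q6 %.2f"%ob["q"][5])
    return p,x
if __name__=="__main__":
    p,x=st()
    if len(sys.argv)>1:
        X,Y,Z,a=map(float,sys.argv[1:5])
        y0=np.arctan2(x[1,0],x[0,0])-yaw; az=-(np.radians(a)-y0); az=(az+np.pi)%(2*np.pi)-np.pi
        w=np.r_[W([X/1e3,Y/1e3])[0],Z/1e3]-p
        Rn=np.array([[np.cos(np.radians(a)+yaw),np.sin(np.radians(a)+yaw),0],[np.sin(np.radians(a)+yaw),-np.cos(np.radians(a)+yaw),0],[0,0,-1]])
        print("az %.3f then d"%az,(Rn.T@w*1e3).round(1))
E
python3 go.py -5 -230 130 -37
python3 - <<'E'
from h import *
c=load("pics/top0.npz");X=cloud(c)
print(X[182:190,368:377,2].round(3))
E
```

```text
t 0.1 dock [-476.2061 -538.8838] z 221.7 yaw 3.4 tilt [-0.     0.002 -1.   ] F [ 0.2  0.6 -0. ] w 87.0 q6 -0.18
az 0.705 then d [ 190.4 -530.3   91.7]
[[0.05  0.061 0.055 0.057 0.052 0.051 0.051 0.053 0.055]
 [0.05  0.055 0.053 0.052 0.054 0.052 0.054 0.052 0.055]
 [0.049 0.054 0.05  0.052 0.055 0.057 0.048 0.053 0.05 ]
 [0.055 0.055 0.052 0.057 0.055 0.048 0.05  0.05  0.046]
 [0.054 0.052 0.058 0.051 0.057 0.054 0.058 0.056 0.05 ]
 [0.049 0.052 0.053 0.052 0.048 0.052 0.049 0.051 0.056]
 [0.051 0.051 0.055 0.057 0.055 0.049 0.042 0.054 0.056]
 [0.049 0.054 0.051 0.05  0.056 0.051 0.049 0.051 0.05 ]]
```

```bash
python3 -m inch '[{"az":0.141,"gripper":0},{"az":0.141,"gripper":0},{"az":0.141,"gripper":0},{"az":0.141,"gripper":0},{"az":0.141,"gripper":0},{"dx":14,"dy":-40,"gripper":0},{"dx":14,"dy":-40,"gripper":0},{"dx":14,"dy":-40,"gripper":0}]'; python3 go.py -5 -230 130 -37
```

```text
t 0.1 dock [-476.2061 -538.8838] z 221.7 yaw 3.4 tilt [-0.     0.002 -1.   ] F [ 0.2  0.6 -0. ] w 87.0 q6 -0.18
az 0.705 then d [ 190.4 -530.3   91.7]invalid input
```

```bash
python3 -m inch '[{"ax":0,"ay":0,"az":0.141,"dx":0,"dy":0,"dz":0,"gripper":0},{"ax":0,"ay":0,"az":0.141,"dx":0,"dy":0,"dz":0,"gripper":0},{"ax":0,"ay":0,"az":0.141,"dx":0,"dy":0,"dz":0,"gripper":0},{"ax":0,"ay":0,"az":0.141,"dx":0,"dy":0,"dz":0,"gripper":0},{"ax":0,"ay":0,"az":0.141,"dx":0,"dy":0,"dz":0,"gripper":0},{"ax":0,"ay":0,"az":0,"dx":14,"dy":-40,"dz":0,"gripper":0},{"ax":0,"ay":0,"az":0,"dx":14,"dy":-40,"dz":0,"gripper":0},{"ax":0,"ay":0,"az":0,"dx":14,"dy":-40,"dz":0,"gripper":0}]'; python3 go.py -5 -230 130 -37
```

```text
time: 0.9
position: [0.2481, -0.5138, 0.2219]
tool_rot: [0.975, -0.224, -0.0, -0.001]
ft_force: [0.0, -0.6, 0.2]
grip_width: 0.0313
t 0.9 dock [-369.8281 -467.8156] z 221.9 yaw -37.1 tilt [-0.     0.001 -1.   ] F [ 0.  -0.6  0.2] w 31.3 q6 0.71
az -0.001 then d [ 148.2 -409.5   91.9]
```

```bash
python3 -m inch '[{"ax":0,"ay":0,"az":0,"dx":16,"dy":-45,"dz":5,"gripper":0},{"ax":0,"ay":0,"az":0,"dx":16,"dy":-45,"dz":5,"gripper":0},{"ax":0,"ay":0,"az":0,"dx":16,"dy":-45,"dz":5,"gripper":0},{"ax":0,"ay":0,"az":0,"dx":16,"dy":-45,"dz":5,"gripper":0},{"ax":0,"ay":0,"az":0,"dx":16,"dy":-45,"dz":5,"gripper":0},{"ax":0,"ay":0,"az":0,"dx":16,"dy":-45,"dz":5,"gripper":0},{"ax":0,"ay":0,"az":0,"dx":16,"dy":-45,"dz":5,"gripper":0},{"ax":0,"ay":0,"az":0,"dx":16,"dy":-45,"dz":5,"gripper":0}]'; python3 go.py -5 -230 62 -37
```

```text
time: 1.7
position: [0.5204, -0.2449, 0.182]
tool_rot: [0.975, -0.223, -0.0, -0.0]
ft_force: [0.2, -1.3, 0.2]
grip_width: 0.0005
t 1.7 dock [ -50.3882 -256.9651] z 182.0 yaw -37.0 tilt [-0.001  0.    -1.   ] F [ 0.2 -1.3  0.2] w 0.5 q6 1.39
az 0.000 then d [ 20.  -48.9 120. ]
```

```bash
python3 -m inch '[{"ax":0,"ay":0,"az":0,"dx":10,"dy":-24,"dz":20,"gripper":0},{"ax":0,"ay":0,"az":0,"dx":10,"dy":-24,"dz":20,"gripper":0},{"ax":0,"ay":0,"az":0,"dx":0,"dy":0,"dz":25,"gripper":0},{"ax":0,"ay":0,"az":0,"dx":0,"dy":0,"dz":25,"gripper":0},{"ax":0,"ay":0,"az":0,"dx":0,"dy":0,"dz":25,"gripper":0},{"ax":0,"ay":0,"az":0,"dx":0,"dy":0,"dz":5,"gripper":0},{"ax":0,"ay":0,"az":0,"dx":0,"dy":0,"dz":0,"gripper":0}]'
python3 - <<'E'
from go import *
from rig import optics
st()
c=optics.camera("scene");np.savez("pics/s2.npz",**c)
cv2.imwrite("pics/s2.png",cv2.resize(c["img"][120:275,200:430,::-1],None,fx=3.4,fy=3.4,interpolation=cv2.INTER_CUBIC))
c=optics.camera("top")
cv2.imwrite("pics/t2.png",cv2.resize(c["img"][115:245,300:430,::-1],None,fx=4,fy=4,interpolation=cv2.INTER_CUBIC))
# arc waypoints in tool frame
n=np.radians(53)
for a in (1.3,1.1,.9,.7,.5,.3,.1,0):
    P=np.array([.065*np.cos(a),-.14-.065*np.sin(a)])-.024*np.array([np.cos(n),np.sin(n)]);print(a,P*1e3)
E
```

```text
time: 2.4
position: [0.5576, -0.2117, 0.0615]
tool_rot: [0.975, -0.223, -0.001, -0.0]
ft_force: [-0.5, -0.0, -0.4]
grip_width: 0.0003
t 2.4 dock [  -7.4762 -231.6277] z 61.5 yaw -37.0 tilt [-0.002  0.001 -1.   ] F [-0.5 -0.  -0.4] w 0.3 q6 1.47
1.3 [   2.9439 -221.7985]
1.1 [  15.0402 -217.0957]
0.9 [  25.9611 -210.0835]
0.7 [  35.2712 -201.0414]
0.5 [  42.5993 -190.3299]
0.3 [  47.6533 -178.3761]
0.1 [  50.2317 -165.6564]
0 [  50.5564 -159.1673]
```

View pics/s2.png

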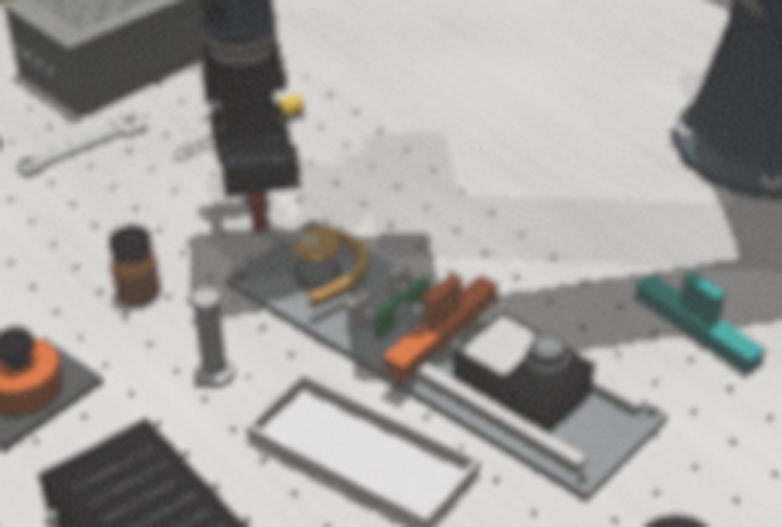

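View pics/t2.png

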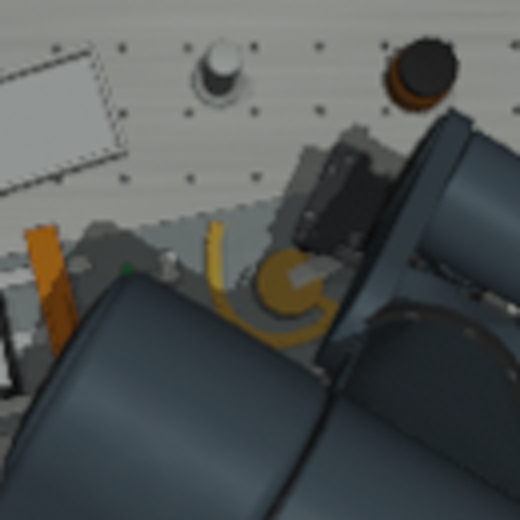

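```bash
python3 -m inch '[{"ax":0,"ay":0,"az":0,"dx":1,"dy":-7,"dz":0,"gripper":0},{"ax":0,"ay":0,"az":0,"dx":1.5,"dy":-7,"dz":0,"gripper":0},{"ax":0,"ay":0,"az":0,"dx":7,"dy":-11,"dz":0,"gripper":0},{"ax":0,"ay":0,"az":0,"dx":4.5,"dy":-12,"dz":0,"gripper":0},{"ax":0,"ay":0,"az":0,"dx":2,"dy":-13,"dz":0,"gripper":0},{"ax":0,"ay":0,"az":0,"dx":-0.5,"dy":-13,"dz":0,"gripper":0},{"ax":0,"ay":0,"az":0,"dx":-3,"dy":-12.5,"dz":0,"gripper":0},{"ax":0,"ay":0,"az":0,"dx":0,"dy":0,"dz":0,"gripper":0}]'; python3 go.py 50.5 -159.2 62 -37
```

```text
time: 3.3
position: [0.6018, -0.1463, 0.0621]
tool_rot: [0.975, -0.222, -0.001, -0.001]
ft_force: [-0.2, -0.0, 1.1]
grip_width: 0.0004
t 3.3 dock [  48.5498 -176.1426] z 62.1 yaw -36.9 tilt [-0.002  0.002 -1.   ] F [-0.2 -0.   1.1] w 0.4 q6 1.60
az 0.002 then d [ -8.6 -14.7   0.1]
```

```bash
python3 -m inch '[{"ax":0,"ay":0,"az":0,"dx":-3,"dy":-6,"dz":0,"gripper":0},{"ax":0,"ay":0,"az":0,"dx":-3,"dy":-5,"dz":0,"gripper":0},{"ax":0,"ay":0,"az":0,"dx":-2,"dy":-3,"dz":0,"gripper":0},{"ax":0,"ay":0,"az":0,"dx":-1,"dy":-1.5,"dz":0,"gripper":0},{"ax":0,"ay":0,"az":0,"dx":0,"dy":0,"dz":0,"gripper":0}]'; python3 go.py 50.5 -159.2 62 -37;  python3 - <<'E'
from go import *
from rig import optics
c=optics.camera("scene");np.savez("pics/s3.npz",**c)
cv2.imwrite("pics/s3.png",cv2.resize(c["img"][120:275,200:430,::-1],None,fx=3.4,fy=3.4,interpolation=cv2.INTER_CUBIC))
E
```

```text
time: 3.8
position: [0.6008, -0.1314, 0.0625]
tool_rot: [0.975, -0.223, -0.0, -0.0]
ft_force: [-0.4, -0.6, 0.1]
grip_width: 0.0004
t 3.8 dock [  50.4729 -161.282 ] z 62.5 yaw -37.0 tilt [-0.001  0.    -1.   ] F [-0.4 -0.6  0.1] w 0.4 q6 1.62
az -0.000 then d [-1.2 -1.7  0.5]
```

View pics/s3.png

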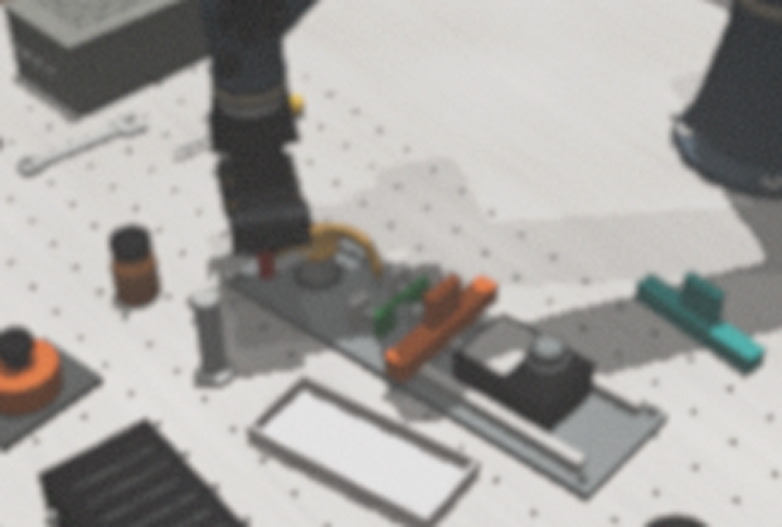

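```bash
python3 -m inch '[{"ax":0,"ay":0,"az":0,"dx":-1.2,"dy":-1.6,"dz":0,"gripper":0},{"ax":0,"ay":0,"az":0,"dx":-1.2,"dy":-1.6,"dz":0,"gripper":0},{"ax":0,"ay":0,"az":0,"dx":0,"dy":0,"dz":0,"gripper":0}]'; python3 go.py
```

```text
time: 4.15
position: [0.6003, -0.1276, 0.0626]
tool_rot: [0.975, -0.223, -0.0, -0.0]
ft_force: [-0.3, -0.5, -0.8]
grip_width: 0.0006
t 4.2 dock [  50.7158 -157.4796] z 62.6 yaw -37.0 tilt [-0.  0. -1.] F [-0.3 -0.5 -0.8] w 0.6 q6 1.63
```

```bash
python3 -m inch '[{"ax":0,"ay":0,"az":0,"dx":-1.2,"dy":-1.6,"dz":0,"gripper":0},{"ax":0,"ay":0,"az":0,"dx":-1.2,"dy":-1.6,"dz":0,"gripper":0},{"ax":0,"ay":0,"az":0,"dx":0,"dy":0,"dz":0,"gripper":0}]'; python3 go.py
```

```text
time: 4.45
position: [0.5999, -0.1247, 0.0627]
tool_rot: [0.975, -0.223, 0.001, 0.001]
ft_force: [-0.1, -4.0, -0.5]
grip_width: 0.0007
t 4.5 dock [  50.932  -154.5602] z 62.7 yaw -37.0 tilt [ 0.001 -0.002 -1.   ] F [-0.1 -4.  -0.5] w 0.7 q6 1.64
```

```bash
python3 -m inch '[{"ax":0,"ay":0,"az":0,"dx":0,"dy":15,"dz":0,"gripper":0},{"ax":0,"ay":0,"az":0,"dx":0,"dy":0,"dz":-40,"gripper":0},{"ax":0,"ay":0,"az":0,"dx":0,"dy":0,"dz":-40,"gripper":0},{"ax":0,"ay":0,"az":-0.14,"dx":0,"dy":0,"dz":-20,"gripper":46},{"ax":0,"ay":0,"az":-0.14,"dx":0,"dy":0,"dz":0,"gripper":46},{"ax":0,"ay":0,"az":-0.14,"dx":0,"dy":0,"dz":0,"gripper":46},{"ax":0,"ay":0,"az":-0.14,"dx":0,"dy":0,"dz":0,"gripper":46},{"ax":0,"ay":0,"az":-0.124,"dx":0,"dy":0,"dz":0,"gripper":46}]'; python3 go.py 2 28.2 130 2.2
```

```text
time: 5.25
position: [0.5921, -0.1373, 0.1624]
tool_rot: [0.993, 0.119, -0.001, -0.001]
ft_force: [0.1, 0.2, 0.4]
grip_width: 0.0325
t 5.2 dock [  40.7569 -165.4095] z 162.4 yaw 2.5 tilt [-0.001  0.001 -1.   ] F [0.1 0.2 0.4] w 32.5 q6 0.92
az 0.005 then d [ -31.3 -195.    32.4]
```

```bash
python3 -m inch '[{"ax":0,"ay":0,"az":0.005,"dx":-6,"dy":-39,"dz":0,"gripper":46},{"ax":0,"ay":0,"az":0,"dx":-6,"dy":-39,"dz":0,"gripper":46},{"ax":0,"ay":0,"az":0,"dx":-6,"dy":-39,"dz":8,"gripper":46},{"ax":0,"ay":0,"az":0,"dx":-7,"dy":-39,"dz":12,"gripper":46},{"ax":0,"ay":0,"az":0,"dx":-6,"dy":-39,"dz":12,"gripper":46},{"ax":0,"ay":0,"az":0,"dx":0,"dy":0,"dz":0,"gripper":46},{"ax":0,"ay":0,"az":0,"dx":0,"dy":0,"dz":0,"gripper":46}]'
python3 - <<'E'
from go import *
from rig import optics
st()
c=optics.camera("scene");np.savez("pics/s4.npz",**c)
cv2.imwrite("pics/s4.png",cv2.resize(c["img"][120:275,200:430,::-1],None,fx=3.4,fy=3.4,interpolation=cv2.INTER_CUBIC))
c=optics.camera("top");np.savez("pics/t4.npz",**c)
cv2.imwrite("pics/t4.png",cv2.resize(c["img"][115:245,240:430,::-1],None,fx=4,fy=4,interpolation=cv2.INTER_CUBIC))
E
python3 go.py 2 28.2 58 2.2
```

```text
time: 5.95
position: [0.5176, 0.0461, 0.1303]
tool_rot: [0.993, 0.115, -0.001, -0.0]
ft_force: [0.5, -0.5, 0.2]
grip_width: 0.0402
t 6.0 dock [ 3.3149 28.9546] z 130.3 yaw 2.0 tilt [-0.001  0.    -1.   ] F [ 0.5 -0.5  0.2] w 40.2 q6 1.21
t 6.0 dock [ 4.8049 27.1999] z 130.9 yaw 1.9 tilt [ 0.001 -0.    -1.   ] F [ 0.3  0.  -0.4] w 40.1 q6 1.21
az -0.006 then d [-2.8 -1.1 72.9]
```

View pics/s4.png

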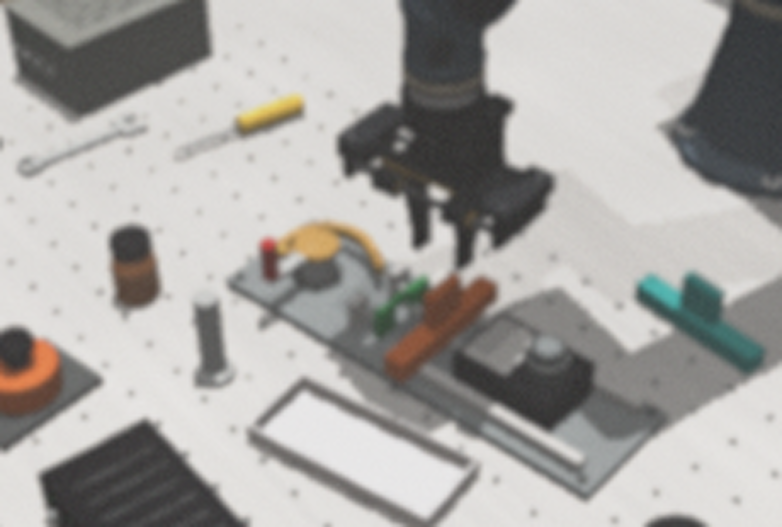

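View pics/t4.png

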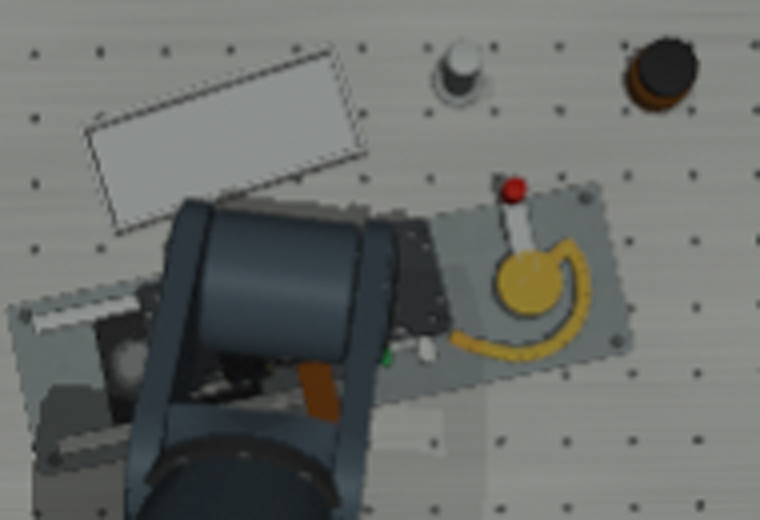

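```bash
python3 -m inch '[{"ax":0,"ay":0,"az":0,"dx":-2,"dy":-0.5,"dz":25,"gripper":46},{"ax":0,"ay":0,"az":0,"dx":0,"dy":0,"dz":25,"gripper":46},{"ax":0,"ay":0,"az":0,"dx":0,"dy":0,"dz":22,"gripper":46},{"ax":0,"ay":0,"az":0,"dx":0,"dy":0,"dz":0,"gripper":46},{"ax":0,"ay":0,"az":0,"dx":0,"dy":0,"dz":0,"gripper":0},{"ax":0,"ay":0,"az":0,"dx":0,"dy":0,"dz":0,"gripper":0},{"ax":0,"ay":0,"az":0,"dx":0,"dy":0,"dz":0,"gripper":0},{"ax":0,"ay":0,"az":0,"dx":0,"dy":0,"dz":0,"gripper":0}]' 20; python3 go.py
```

```text
time: 6.85
position: [0.5171, 0.0454, 0.0595]
tool_rot: [0.993, 0.114, 0.001, 0.0]
ft_force: [-0.9, -0.2, -0.8]
grip_width: 0.0154
t 6.8 dock [ 2.758  28.4011] z 59.5 yaw 1.9 tilt [ 0.002 -0.    -1.   ] F [-0.9 -0.2 -0.8] w 15.4 q6 1.21
```

```bash
python3 -m inch '[{"ax":0,"ay":0,"az":0,"dx":0,"dy":0,"dz":-10,"gripper":0},{"ax":0,"ay":0,"az":0,"dx":0,"dy":0,"dz":-20,"gripper":0},{"ax":0,"ay":0,"az":0,"dx":0,"dy":0,"dz":-25,"gripper":0},{"ax":0,"ay":0,"az":0,"dx":0,"dy":0,"dz":-25,"gripper":0},{"ax":0,"ay":0,"az":0,"dx":0,"dy":0,"dz":-25,"gripper":0},{"ax":0,"ay":0,"az":0,"dx":0,"dy":0,"dz":0,"gripper":0}]' 20
python3 - <<'E'
from go import *
from rig import optics
st()
c=optics.camera("scene");np.savez("pics/s5.npz",**c)
cv2.imwrite("pics/s5.png",cv2.resize(c["img"][120:275,200:430,::-1],None,fx=3.4,fy=3.4,interpolation=cv2.INTER_CUBIC))
print(D([.6552,.1011])*1e3,107.8-np.degrees(yaw))
E
python3 go.py 2 28.2 58 96.6
```

```text
time: 7.45
position: [0.5188, 0.0455, 0.1674]
tool_rot: [0.993, 0.114, 0.004, 0.001]
ft_force: [0.9, -0.3, -1.2]
grip_width: 0.0142
t 7.5 dock [ 4.4205 28.1337] z 167.4 yaw 1.9 tilt [ 0.008 -0.001 -1.   ] F [ 0.9 -0.3 -1.2] w 14.2 q6 1.21
[[149.0217  56.212 ]] 96.59569317269872
t 7.5 dock [ 3.1921 28.4465] z 165.6 yaw 1.9 tilt [ 0.005 -0.001 -1.   ] F [-1.4 -0.2 -1.6] w 13.6 q6 1.21
az -1.652 then d [ -0.1  -1.2 107.6]
```

View pics/s5.png

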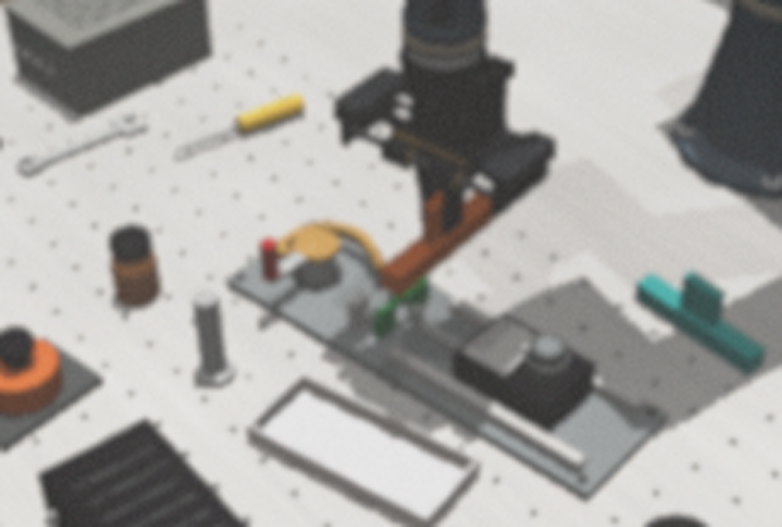

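```bash
python3 -m inch '[{"ax":0,"ay":0,"az":-0.138,"dx":0,"dy":0,"dz":0,"gripper":0},{"ax":0,"ay":0,"az":-0.138,"dx":0,"dy":0,"dz":0,"gripper":0},{"ax":0,"ay":0,"az":-0.138,"dx":0,"dy":0,"dz":0,"gripper":0},{"ax":0,"ay":0,"az":-0.138,"dx":0,"dy":0,"dz":0,"gripper":0},{"ax":0,"ay":0,"az":-0.138,"dx":0,"dy":0,"dz":0,"gripper":0},{"ax":0,"ay":0,"az":-0.138,"dx":0,"dy":0,"dz":0,"gripper":0},{"ax":0,"ay":0,"az":-0.138,"dx":0,"dy":0,"dz":0,"gripper":0},{"ax":0,"ay":0,"az":-0.138,"dx":0,"dy":0,"dz":0,"gripper":0}]'; python3 -m inch '[{"ax":0,"ay":0,"az":-0.138,"dx":0,"dy":0,"dz":0,"gripper":0},{"ax":0,"ay":0,"az":-0.138,"dx":0,"dy":0,"dz":0,"gripper":0},{"ax":0,"ay":0,"az":-0.138,"dx":0,"dy":0,"dz":0,"gripper":0},{"ax":0,"ay":0,"az":-0.134,"dx":0,"dy":0,"dz":0,"gripper":0},{"ax":0,"ay":0,"az":0,"dx":0,"dy":0,"dz":0,"gripper":0}]'; python3 go.py 149 56.2 40 96.6
```

```text
time: 8.3
position: [0.5152, 0.0457, 0.1622]
tool_rot: [0.784, 0.62, -0.001, -0.001]
ft_force: [0.7, 0.2, -0.7]
grip_width: 0.0139
time: 8.8
position: [0.5153, 0.0457, 0.1624]
tool_rot: [0.59, 0.808, -0.001, -0.001]
ft_force: [-0.1, -0.8, -2.0]
grip_width: 0.0139
t 8.8 dock [ 0.983  29.0381] z 162.4 yaw 96.5 tilt [-0.003  0.    -1.   ] F [-0.1 -0.8 -2. ] w 13.9 q6 -0.44
az -0.001 then d [ 10.  150.2 122.4]
```

```bash
python3 -m inch '[{"ax":0,"ay":0,"az":0,"dx":2,"dy":30,"dz":0,"gripper":0},{"ax":0,"ay":0,"az":0,"dx":2,"dy":30,"dz":0,"gripper":0},{"ax":0,"ay":0,"az":0,"dx":2,"dy":30,"dz":0,"gripper":0},{"ax":0,"ay":0,"az":0,"dx":2,"dy":30,"dz":0,"gripper":0},{"ax":0,"ay":0,"az":0,"dx":2,"dy":30,"dz":0,"gripper":0},{"ax":0,"ay":0,"az":0,"dx":0,"dy":0,"dz":30,"gripper":0},{"ax":0,"ay":0,"az":0,"dx":0,"dy":0,"dz":30,"gripper":0},{"ax":0,"ay":0,"az":0,"dx":0,"dy":0,"dz":10,"gripper":0}]'
python3 - <<'E'
from go import *
from rig import optics
st()
c=optics.camera("scene");np.savez("pics/s6.npz",**c)
cv2.imwrite("pics/s6.png",cv2.resize(c["img"][120:275,200:430,::-1],None,fx=3.4,fy=3.4,interpolation=cv2.INTER_CUBIC))
E
python3 go.py 149 56.2 37 96.6
```

```text
time: 9.6
position: [0.6528, 0.101, 0.089]
tool_rot: [0.59, 0.807, -0.003, -0.004]
ft_force: [-0.9, -0.7, -1.3]
grip_width: 0.0137
t 9.6 dock [146.6597  56.5579] z 89.0 yaw 96.4 tilt [-0.009  0.    -1.   ] F [-0.9 -0.7 -1.3] w 13.7 q6 -0.32
t 9.7 dock [146.6204  56.4507] z 88.8 yaw 96.4 tilt [-0.009  0.    -1.   ] F [-0.9 -0.2 -2.6] w 14.2 q6 -0.32
az -0.003 then d [-0.5  2.3 51.8]
```

View pics/s6.png

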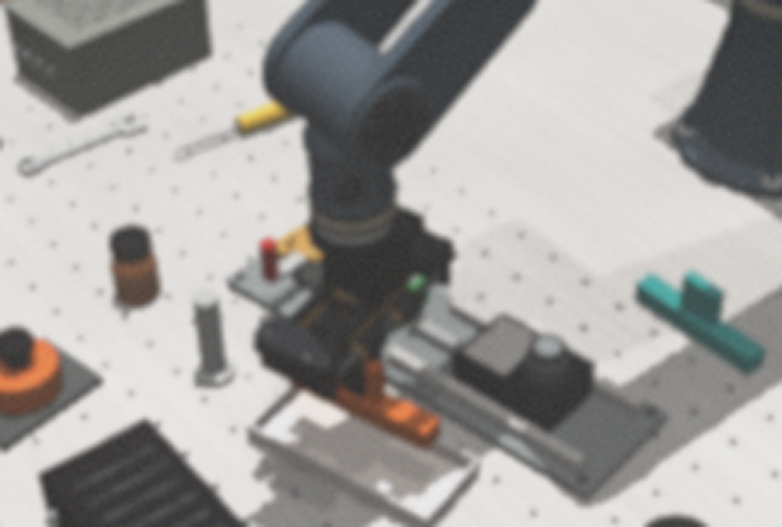

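```bash
python3 -m inch '[{"ax":0,"ay":0,"az":0,"dx":0,"dy":2,"dz":20,"gripper":0},{"ax":0,"ay":0,"az":0,"dx":0,"dy":0,"dz":15,"gripper":0},{"ax":0,"ay":0,"az":0,"dx":0,"dy":0,"dz":8,"gripper":0},{"ax":0,"ay":0,"az":0,"dx":0,"dy":0,"dz":4,"gripper":0},{"ax":0,"ay":0,"az":0,"dx":0,"dy":0,"dz":3,"gripper":0},{"ax":0,"ay":0,"az":0,"dx":0,"dy":0,"dz":0,"gripper":0}]'; python3 go.py
```

```text
time: 10.25
position: [0.6583, 0.1014, 0.0438]
tool_rot: [0.59, 0.808, 0.0, 0.0]
ft_force: [0.5, -0.7, -1.3]
grip_width: 0.0142
t 10.2 dock [152.0855  55.8943] z 43.8 yaw 96.5 tilt [ 0. -0. -1.] F [ 0.5 -0.7 -1.3] w 14.2 q6 -0.32
```

```bash
python3 -m inch '[{"ax":0,"ay":0,"az":0,"dx":0,"dy":0,"dz":2,"gripper":0},{"ax":0,"ay":0,"az":0,"dx":0,"dy":0,"dz":2,"gripper":0},{"ax":0,"ay":0,"az":0,"dx":0,"dy":0,"dz":0,"gripper":0}]'; python3 go.py;python3 -m inch '[{"ax":0,"ay":0,"az":0,"dx":0,"dy":0,"dz":2,"gripper":0},{"ax":0,"ay":0,"az":0,"dx":0,"dy":0,"dz":0,"gripper":0}]'; python3 go.py
```

```text
time: 10.55
position: [0.6581, 0.1014, 0.0396]
tool_rot: [0.589, 0.808, -0.0, 0.0]
ft_force: [0.1, -0.9, -0.5]
grip_width: 0.014
t 10.6 dock [151.8949  55.9549] z 39.6 yaw 96.6 tilt [ 0. -0. -1.] F [ 0.1 -0.9 -0.5] w 14.0 q6 -0.32
time: 10.75
position: [0.6581, 0.1014, 0.0375]
tool_rot: [0.589, 0.808, 0.0, 0.0]
ft_force: [0.1, 0.1, -1.2]
grip_width: 0.0136
t 10.8 dock [151.9736  55.9406] z 37.5 yaw 96.6 tilt [ 0.  0. -1.] F [ 0.1  0.1 -1.2] w 13.6 q6 -0.32
```

```bash
python3 -m inch '[{"ax":0,"ay":0,"az":0,"dx":0,"dy":-1.5,"dz":1,"gripper":0},{"ax":0,"ay":0,"az":0,"dx":0,"dy":0,"dz":1,"gripper":0},{"ax":0,"ay":0,"az":0,"dx":0,"dy":0,"dz":1,"gripper":0},{"ax":0,"ay":0,"az":0,"dx":0,"dy":0,"dz":0,"gripper":0}]'; python3 go.py
```

```text
time: 11.15
position: [0.6582, 0.1013, 0.0373]
tool_rot: [0.589, 0.808, 0.001, 0.001]
ft_force: [-1.6, 1.8, 10.1]
grip_width: 0.0141
t 11.2 dock [151.9618  55.8595] z 37.3 yaw 96.6 tilt [ 0.004  0.    -1.   ] F [-1.6  1.8 10.1] w 14.1 q6 -0.33
```

Contact with the tray floor (10 N). Release and lift.

```bash
python3 -m inch '[{"ax":0,"ay":0,"az":0,"dx":0,"dy":0,"dz":-1.5,"gripper":0},{"ax":0,"ay":0,"az":0,"dx":0,"dy":0,"dz":0,"gripper":38},{"ax":0,"ay":0,"az":0,"dx":0,"dy":0,"dz":0,"gripper":38},{"ax":0,"ay":0,"az":0,"dx":0,"dy":0,"dz":0,"gripper":38},{"ax":0,"ay":0,"az":0,"dx":0,"dy":0,"dz":-15,"gripper":38},{"ax":0,"ay":0,"az":0,"dx":0,"dy":0,"dz":-30,"gripper":38},{"ax":0,"ay":0,"az":0,"dx":0,"dy":0,"dz":-40,"gripper":38},{"ax":0,"ay":0,"az":0,"dx":0,"dy":0,"dz":-40,"gripper":0}]'
python3 - <<'E'
from go import *
from rig import optics
st()
c=optics.camera("scene");np.savez("pics/s7.npz",**c)
cv2.imwrite("pics/s7.png",cv2.resize(c["img"][120:275,200:430,::-1],None,fx=3.4,fy=3.4,interpolation=cv2.INTER_CUBIC))
E
```

```text
time: 11.95
position: [0.6563, 0.1009, 0.1627]
tool_rot: [0.589, 0.808, -0.0, -0.0]
ft_force: [0.9, -0.1, 0.0]
grip_width: 0.0297
t 11.9 dock [150.0664  55.8306] z 162.7 yaw 96.6 tilt [-0.001  0.    -1.   ] F [ 0.9 -0.1  0. ] w 29.7 q6 -0.33
```

View pics/s7.png

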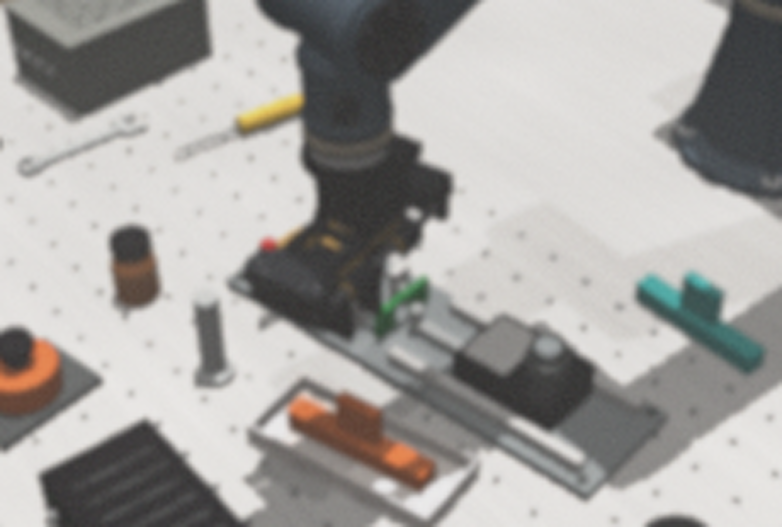

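```bash
python3 go.py 0 212 130 90
python3 - <<'E'
from m3 import *
print(W([0,.21]),np.linalg.norm(W([0,.21])))
E
```

```text
t 12.0 dock [154.7513  55.0467] z 171.0 yaw 96.6 tilt [ 0.013 -0.    -1.   ] F [ 2.3 -0.3  3.2] w 27.0 q6 -0.33
az 0.115 then d [ 157.  -154.8   41. ]
[[0.4791 0.223 ]] 0.5284893332264771
```

```bash
python3 -m inch '[{"ax":0,"ay":0,"az":0.115,"dx":0,"dy":0,"dz":0,"gripper":23},{"ax":0,"ay":0,"az":0,"dx":31,"dy":-30,"dz":0,"gripper":23},{"ax":0,"ay":0,"az":0,"dx":31,"dy":-30,"dz":0,"gripper":23},{"ax":0,"ay":0,"az":0,"dx":31,"dy":-30,"dz":0,"gripper":23},{"ax":0,"ay":0,"az":0,"dx":31,"dy":-30,"dz":0,"gripper":23},{"ax":0,"ay":0,"az":0,"dx":32,"dy":-30,"dz":0,"gripper":23},{"ax":0,"ay":0,"az":0,"dx":0,"dy":0,"dz":0,"gripper":23},{"ax":0,"ay":0,"az":0,"dx":0,"dy":0,"dz":0,"gripper":23}]'
python3 - <<'E'
from go import *
from rig import optics
st()
c=optics.camera("top");np.savez("pics/t8.npz",**c)
cv2.imwrite("pics/t8.png",cv2.resize(c["img"][115:245,240:430,::-1],None,fx=4,fy=4,interpolation=cv2.INTER_CUBIC))
E
python3 go.py 0 211 26 90
```

```text
time: 12.8
position: [0.4791, 0.2256, 0.162]
tool_rot: [0.634, 0.773, 0.001, 0.001]
ft_force: [0.2, 0.7, -0.4]
grip_width: 0.0199
t 12.8 dock [  0.5116 212.5656] z 162.0 yaw 90.1 tilt [ 0.002  0.    -1.   ] F [ 0.2  0.7 -0.4] w 19.9 q6 0.03
t 12.8 dock [  1.7274 211.8364] z 161.9 yaw 90.0 tilt [ 0.003  0.    -1.   ] F [ 0.1 -0.1  0.1] w 19.6 q6 0.03
az 0.000 then d [ -0.8  -1.7 135.9]
```

View pics/t8.png

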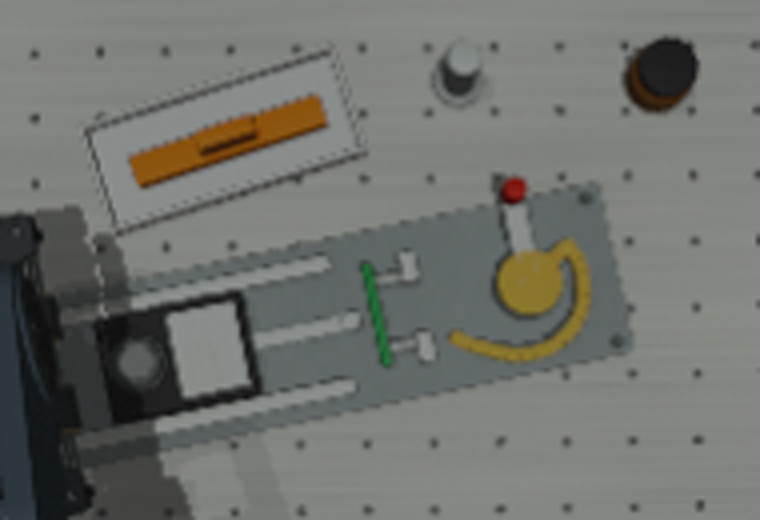

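```bash
python3 -m inch '[{"ax":0,"ay":0,"az":0,"dx":0,"dy":-1,"dz":35,"gripper":23},{"ax":0,"ay":0,"az":0,"dx":0,"dy":0,"dz":35,"gripper":23},{"ax":0,"ay":0,"az":0,"dx":0,"dy":0,"dz":35,"gripper":23},{"ax":0,"ay":0,"az":0,"dx":0,"dy":0,"dz":20,"gripper":23},{"ax":0,"ay":0,"az":0,"dx":0,"dy":0,"dz":10,"gripper":23},{"ax":0,"ay":0,"az":0,"dx":0,"dy":0,"dz":0,"gripper":23}]'; python3 go.py;  python3 -m inch '[{"ax":0,"ay":0,"az":0,"dx":-6,"dy":0,"dz":0,"gripper":23},{"ax":0,"ay":0,"az":0,"dx":-6,"dy":0,"dz":0,"gripper":23},{"ax":0,"ay":0,"az":0,"dx":-6,"dy":0,"dz":0,"gripper":23},{"ax":0,"ay":0,"az":0,"dx":-5,"dy":0,"dz":0,"gripper":23},{"ax":0,"ay":0,"az":0,"dx":-5,"dy":0,"dz":0,"gripper":23},{"ax":0,"ay":0,"az":0,"dx":-5,"dy":0,"dz":0,"gripper":23},{"ax":0,"ay":0,"az":0,"dx":-5,"dy":0,"dz":0,"gripper":23}]'; python3 go.py
```

```text
time: 13.45
position: [0.4791, 0.2239, 0.0249]
tool_rot: [0.636, 0.772, -0.001, -0.0]
ft_force: [-0.8, -0.7, 0.4]
grip_width: 0.0201
t 13.4 dock [  0.1295 210.9003] z 24.9 yaw 89.9 tilt [-0.001 -0.    -1.   ] F [-0.8 -0.7  0.4] w 20.1 q6 0.03
time: 14.15
position: [0.4859, 0.1888, 0.0268]
tool_rot: [0.636, 0.772, 0.001, -0.0]
ft_force: [-2.1, 11.4, 8.0]
grip_width: 0.0202
t 14.2 dock [ -0.0319 175.1591] z 26.8 yaw 89.9 tilt [ 0.001  0.003 -1.   ] F [-2.1 11.4  8. ] w 20.2 q6 -0.04
```

```bash
python3 -m inch '[{"ax":0,"ay":0,"az":0,"dx":-5,"dy":0,"dz":0,"gripper":23},{"ax":0,"ay":0,"az":0,"dx":-5,"dy":0,"dz":0,"gripper":23},{"ax":0,"ay":0,"az":0,"dx":-5,"dy":0,"dz":0,"gripper":23},{"ax":0,"ay":0,"az":0,"dx":-5,"dy":0,"dz":0,"gripper":23},{"ax":0,"ay":0,"az":0,"dx":-5,"dy":0,"dz":0,"gripper":23},{"ax":0,"ay":0,"az":0,"dx":-5,"dy":0,"dz":0,"gripper":23},{"ax":0,"ay":0,"az":0,"dx":-5,"dy":0,"dz":0,"gripper":23},{"ax":0,"ay":0,"az":0,"dx":-5,"dy":0,"dz":0,"gripper":23}]';  python3 - <<'E'
from go import *
from rig import optics
st()
c=optics.camera("top");np.savez("pics/t9.npz",**c)
cv2.imwrite("pics/t9.png",cv2.resize(c["img"][115:245,240:430,::-1],None,fx=4,fy=4,interpolation=cv2.INTER_CUBIC))
c=optics.camera("scene");np.savez("pics/s9.npz",**c)
cv2.imwrite("pics/s9.png",cv2.resize(c["img"][120:275,200:430,::-1],None,fx=3.4,fy=3.4,interpolation=cv2.INTER_CUBIC))
E
```

```text
time: 14.95
position: [0.4935, 0.1476, 0.026]
tool_rot: [0.635, 0.772, -0.0, -0.0]
ft_force: [-0.7, 2.7, 1.7]
grip_width: 0.0199
t 14.9 dock [ -0.5603 133.2922] z 26.0 yaw 89.9 tilt [-0.  0. -1.] F [-0.7  2.7  1.7] w 19.9 q6 -0.12
```

View pics/t9.png

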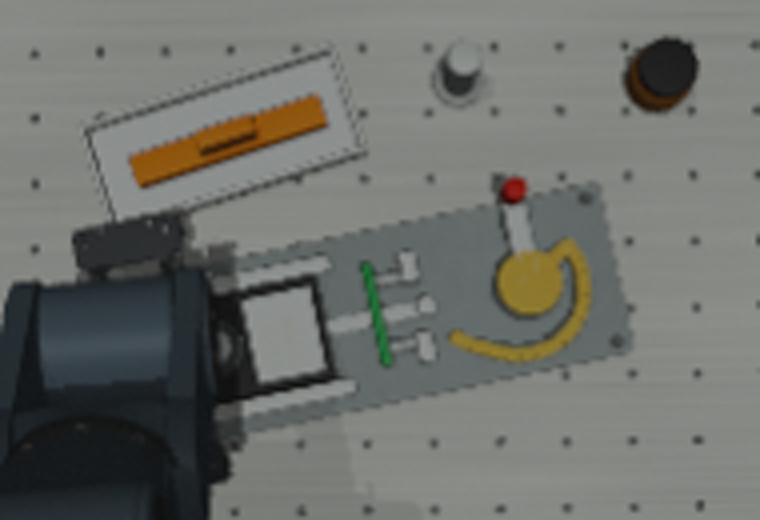

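View pics/s9.png

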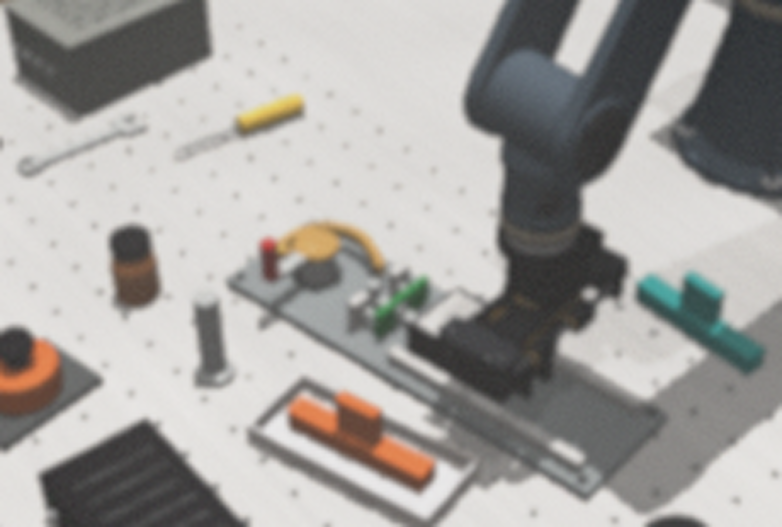

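```bash
python3 -m inch '[{"ax":0,"ay":0,"az":0,"dx":-5,"dy":0,"dz":0,"gripper":23},{"ax":0,"ay":0,"az":0,"dx":-5,"dy":0,"dz":0,"gripper":23},{"ax":0,"ay":0,"az":0,"dx":-5,"dy":0,"dz":0,"gripper":23},{"ax":0,"ay":0,"az":0,"dx":-5,"dy":0,"dz":0,"gripper":23},{"ax":0,"ay":0,"az":0,"dx":-5,"dy":0,"dz":0,"gripper":23},{"ax":0,"ay":0,"az":0,"dx":-4,"dy":0,"dz":0,"gripper":23},{"ax":0,"ay":0,"az":0,"dx":-3,"dy":0,"dz":0,"gripper":23},{"ax":0,"ay":0,"az":0,"dx":0,"dy":0,"dz":0,"gripper":23}]'; python3 go.py; python3 -m inch '[{"ax":0,"ay":0,"az":0,"dx":-2,"dy":0,"dz":0,"gripper":23},{"ax":0,"ay":0,"az":0,"dx":0,"dy":0,"dz":0,"gripper":23}]'; python3 go.py
```

```text
time: 15.85
position: [0.4999, 0.1162, 0.0261]
tool_rot: [0.635, 0.772, -0.0, 0.0]
ft_force: [0.3, 0.6, -0.2]
grip_width: 0.0198
t 15.8 dock [ -0.3521 101.1796] z 26.1 yaw 90.0 tilt [ 0. -0. -1.] F [ 0.3  0.6 -0.2] w 19.8 q6 -0.18
time: 16.05
position: [0.5002, 0.1147, 0.0261]
tool_rot: [0.635, 0.773, 0.0, 0.0]
ft_force: [0.2, 0.8, -0.1]
grip_width: 0.0205
t 16.1 dock [-0.3962 99.6696] z 26.1 yaw 90.0 tilt [ 0. -0. -1.] F [ 0.2  0.8 -0.1] w 20.5 q6 -0.19
```

```bash
python3 -m inch '[{"ax":0,"ay":0,"az":0,"dx":-2,"dy":0,"dz":0,"gripper":23},{"ax":0,"ay":0,"az":0,"dx":0,"dy":0,"dz":0,"gripper":23}]'; python3 go.py; python3 -m inch '[{"ax":0,"ay":0,"az":0,"dx":-2,"dy":0,"dz":0,"gripper":23},{"ax":0,"ay":0,"az":0,"dx":0,"dy":0,"dz":0,"gripper":23}]'; python3 go.py
```

```text
time: 16.25
position: [0.5001, 0.114, 0.0262]
tool_rot: [0.635, 0.772, 0.001, -0.001]
ft_force: [-0.1, 5.9, -0.2]
grip_width: 0.0197
t 16.2 dock [-0.5994 98.9928] z 26.2 yaw 89.9 tilt [-0.     0.001 -1.   ] F [-0.1  5.9 -0.2] w 19.7 q6 -0.19
time: 16.45
position: [0.5004, 0.1127, 0.0262]
tool_rot: [0.635, 0.772, 0.001, -0.001]
ft_force: [-0.3, 9.0, 0.3]
grip_width: 0.0203
t 16.4 dock [-0.5636 97.6826] z 26.2 yaw 89.9 tilt [-0.     0.002 -1.   ] F [-0.3  9.   0.3] w 20.3 q6 -0.20
```

```bash
python3 -m inch '[{"ax":0,"ay":0,"az":0,"dx":-2,"dy":0,"dz":0,"gripper":23},{"ax":0,"ay":0,"az":0,"dx":-1,"dy":0,"dz":0,"gripper":23},{"ax":0,"ay":0,"az":0,"dx":0,"dy":0,"dz":0,"gripper":23}]'; python3 go.py; python3 -m inch '[{"ax":0,"ay":0,"az":0,"dx":5,"dy":0,"dz":0,"gripper":23},{"ax":0,"ay":0,"az":0,"dx":20,"dy":0,"dz":0,"gripper":23},{"ax":0,"ay":0,"az":0,"dx":20,"dy":0,"dz":0,"gripper":23},{"ax":0,"ay":0,"az":0,"dx":0,"dy":0,"dz":-35,"gripper":23},{"ax":0,"ay":0,"az":0,"dx":0,"dy":0,"dz":-45,"gripper":23},{"ax":0,"ay":0,"az":0,"dx":30,"dy":0,"dz":-45,"gripper":23},{"ax":0,"ay":0,"az":0,"dx":40,"dy":0,"dz":0,"gripper":23}]';python3 - <<'E'
from go import *
from rig import optics
st()
c=optics.camera("top");np.savez("pics/t10.npz",**c)
cv2.imwrite("pics/t10.png",cv2.resize(c["img"][115:245,240:430,::-1],None,fx=4,fy=4,interpolation=cv2.INTER_CUBIC))
E
```

```text
time: 16.75
position: [0.5009, 0.1102, 0.0262]
tool_rot: [0.635, 0.772, 0.001, -0.001]
ft_force: [-0.9, 11.7, 0.2]
grip_width: 0.02
t 16.8 dock [-0.6038 95.1621] z 26.2 yaw 89.9 tilt [-0.     0.003 -1.   ] F [-0.9 11.7  0.2] w 20.0 q6 -0.20
time: 17.45
position: [0.4843, 0.2188, 0.1532]
tool_rot: [0.636, 0.772, 0.005, 0.004]
ft_force: [1.5, -0.0, -0.5]
grip_width: 0.02
t 17.4 dock [  4.2344 204.9205] z 153.2 yaw 89.8 tilt [ 0.013  0.002 -1.   ] F [ 1.5 -0.  -0.5] w 20.0 q6 0.02
```

View pics/t10.png

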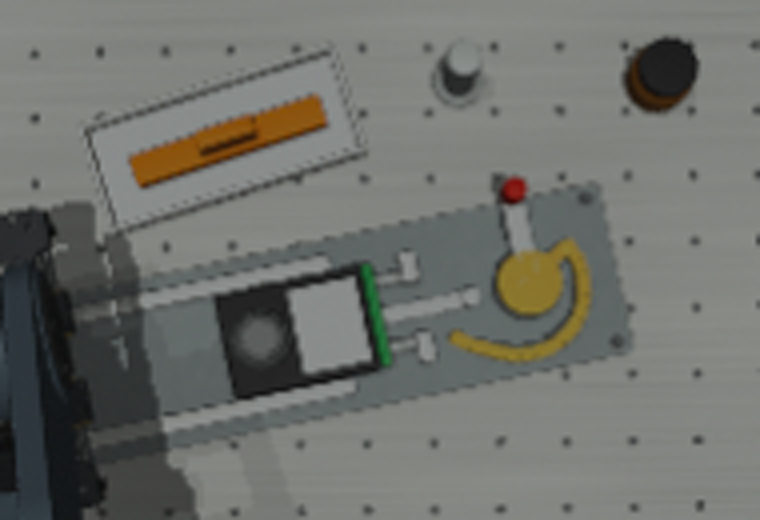

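```bash
python3 -m inch '[{"ax":0,"ay":0,"az":-0.14,"dx":0,"dy":0,"dz":0,"gripper":0},{"ax":0,"ay":0,"az":-0.14,"dx":0,"dy":0,"dz":0,"gripper":0},{"ax":0,"ay":0,"az":-0.14,"dx":0,"dy":0,"dz":0,"gripper":0},{"ax":0,"ay":0,"az":-0.14,"dx":0,"dy":0,"dz":0,"gripper":0},{"ax":0,"ay":0,"az":-0.14,"dx":0,"dy":0,"dz":0,"gripper":0},{"ax":0,"ay":0,"az":-0.14,"dx":0,"dy":0,"dz":0,"gripper":0},{"ax":0,"ay":0,"az":-0.14,"dx":0,"dy":0,"dz":0,"gripper":0},{"ax":0,"ay":0,"az":-0.14,"dx":0,"dy":0,"dz":0,"gripper":0}]';python3 -m inch '[{"ax":0,"ay":0,"az":-0.14,"dx":0,"dy":0,"dz":0,"gripper":0},{"ax":0,"ay":0,"az":-0.14,"dx":0,"dy":0,"dz":0,"gripper":0},{"ax":0,"ay":0,"az":-0.14,"dx":0,"dy":0,"dz":0,"gripper":0},{"ax":0,"ay":0,"az":0,"dx":0,"dy":0,"dz":0,"gripper":0}]'
python3 - <<'E'
from go import *
c=load("pics/t10.npz")
d=D(plane(c,[357.75,189.25],.042))[0];print("bolt",d,np.hypot(d[0],d[1]+.14))
px=np.array([513,189])/4+[240,115]; d=D(plane(c,px,.095))[0];print("post",d,"a",np.arctan2(-d[1]-.14,d[0]))
E
python3 go.py 65 -106 150 180
```

```text
time: 18.3
position: [0.4793, 0.2182, 0.1474]
tool_rot: [0.124, 0.992, -0.0, -0.0]
ft_force: [-0.2, -0.4, 0.0]
grip_width: 0.0001
time: 18.7
position: [0.4793, 0.2183, 0.1474]
tool_rot: [-0.082, 0.997, -0.0, -0.0]
ft_force: [1.3, -0.7, -0.4]
grip_width: 0.0003
bolt [-0.0029 -0.0973] 0.042751150981467395
post [ 0.063  -0.1389] a -0.016935657670483
t 18.7 dock [ -0.7503 205.3212] z 147.4 yaw -181.8 tilt [-0.    -0.001 -1.   ] F [ 1.3 -0.7 -0.4] w 0.3 q6 -1.52
az -0.031 then d [ -65.8 -311.3   -2.6]
```

```bash
python3 -m inch '[{"ax":0,"ay":0,"az":-0.03,"dx":-8,"dy":-39,"dz":0,"gripper":0},{"ax":0,"ay":0,"az":0,"dx":-8,"dy":-39,"dz":0,"gripper":0},{"ax":0,"ay":0,"az":0,"dx":-8,"dy":-39,"dz":0,"gripper":0},{"ax":0,"ay":0,"az":0,"dx":-8,"dy":-39,"dz":0,"gripper":0},{"ax":0,"ay":0,"az":0,"dx":-8,"dy":-39,"dz":0,"gripper":0},{"ax":0,"ay":0,"az":0,"dx":-8,"dy":-39,"dz":0,"gripper":0},{"ax":0,"ay":0,"az":0,"dx":-9,"dy":-39,"dz":0,"gripper":0},{"ax":0,"ay":0,"az":0,"dx":-9,"dy":-38,"dz":0,"gripper":0}]';python3 -m inch '[{"ax":0,"ay":0,"az":0,"dx":0,"dy":0,"dz":0,"gripper":0},{"ax":0,"ay":0,"az":0,"dx":0,"dy":0,"dz":0,"gripper":0}]'; python3 go.py 65 -106 62 180
```

```text
time: 19.5
position: [0.6034, -0.0761, 0.1474]
tool_rot: [-0.095, 0.995, -0.0, -0.0]
ft_force: [0.5, 1.1, -0.2]
grip_width: 0.0002
time: 19.7
position: [0.6028, -0.0752, 0.1471]
tool_rot: [-0.095, 0.995, 0.0, -0.001]
ft_force: [-0.3, 1.5, -0.6]
grip_width: 0.0003
t 19.7 dock [  63.4103 -106.5192] z 147.1 yaw -180.3 tilt [-0.001  0.    -1.   ] F [-0.3  1.5 -0.6] w 0.3 q6 -2.07
az -0.006 then d [-1.6  0.5 85.1]
```

Descend beside the post, then press on to contact (~10 mm).

```bash
python3 -m inch '[{"ax":0,"ay":0,"az":0,"dx":-1.5,"dy":1,"dz":30,"gripper":0},{"ax":0,"ay":0,"az":0,"dx":0,"dy":0,"dz":30,"gripper":0},{"ax":0,"ay":0,"az":0,"dx":0,"dy":0,"dz":25,"gripper":0},{"ax":0,"ay":0,"az":0,"dx":0,"dy":0,"dz":0,"gripper":0},{"ax":0,"ay":0,"az":0,"dx":0,"dy":-5,"dz":0,"gripper":0},{"ax":0,"ay":0,"az":0,"dx":0,"dy":-5,"dz":0,"gripper":0},{"ax":0,"ay":0,"az":0,"dx":0,"dy":0,"dz":0,"gripper":0}]'; python3 go.py
```

```text
time: 20.4
position: [0.6079, -0.0838, 0.0644]
tool_rot: [-0.097, 0.995, -0.001, 0.002]
ft_force: [0.6, -0.3, 0.1]
grip_width: 0.0002
t 20.4 dock [  66.7223 -115.9834] z 64.4 yaw -180.1 tilt [ 0.004 -0.001 -1.   ] F [ 0.6 -0.3  0.1] w 0.2 q6 -2.08
```

```bash
cat > arc.py <<'E'
from go import *
p,x=st(); d=D(p)[0]*1e3; y=(np.degrees(np.arctan2(x[1,0],x[0,0]))-np.degrees(yaw))%360
rel=d-[0,-140]; 
# lever angle if post touches -y face
psi=np.radians(y); face=rel+24*np.array([-np.cos(psi-np.pi/2),-np.sin(psi-np.pi/2)])
print("yaw",y,"face pt r %.1f a %.2f"%(np.hypot(*face),np.arctan2(-face[1],face[0])),"ideal a from yaw %.2f"%np.radians(180-y))
E
python3 -m inch '[{"ax":0,"ay":0,"az":0.14,"dx":-2.7,"dy":-9.3,"dz":0,"gripper":0},{"ax":0,"ay":0,"az":0.14,"dx":-2.7,"dy":-9.3,"dz":0,"gripper":0},{"ax":0,"ay":0,"az":0.14,"dx":-2.7,"dy":-9.3,"dz":0,"gripper":0},{"ax":0,"ay":0,"az":0.14,"dx":-2.7,"dy":-9.3,"dz":0,"gripper":0},{"ax":0,"ay":0,"az":0,"dx":0,"dy":0,"dz":0,"gripper":0}]'; python3 arc.py
```

```text
time: 20.9
position: [0.6174, -0.1211, 0.0639]
tool_rot: [0.183, 0.983, -0.0, 0.001]
ft_force: [0.4, 0.6, -0.5]
grip_width: 0.0004
t 20.9 dock [  68.7612 -154.4125] z 63.9 yaw 147.8 tilt [ 0.002 -0.001 -1.   ] F [ 0.4  0.6 -0.5] w 0.4 q6 -1.57
yaw 147.75731493809724 face pt r 65.8 a 0.56 ideal a from yaw 0.56
```

Tracking exactly. Continue.

```bash
python3 -m inch '[{"ax":0,"ay":0,"az":0.14,"dx":-2.7,"dy":-9.3,"dz":0,"gripper":0},{"ax":0,"ay":0,"az":0.14,"dx":-2.7,"dy":-9.3,"dz":0,"gripper":0},{"ax":0,"ay":0,"az":0.14,"dx":-2.7,"dy":-9.3,"dz":0,"gripper":0},{"ax":0,"ay":0,"az":0.14,"dx":-2.7,"dy":-9.3,"dz":0,"gripper":0},{"ax":0,"ay":0,"az":0.14,"dx":-2.7,"dy":-9.3,"dz":0,"gripper":0},{"ax":0,"ay":0,"az":0,"dx":0,"dy":0,"dz":0,"gripper":0}]'; python3 arc.py
python3 - <<'E'
from go import *
from rig import optics
for n in("top","scene"):
    c=optics.camera(n); b=(115,245,240,430) if n=="top" else (120,275,200,430)
    cv2.imwrite(f"pics/{n}11.png",cv2.resize(c["img"][b[0]:b[1],b[2]:b[3],::-1],None,fx=3.4,fy=3.4,interpolation=cv2.INTER_CUBIC))
E
```

```text
time: 21.5
position: [0.6008, -0.1646, 0.0638]
tool_rot: [0.507, 0.862, 0.001, 0.002]
ft_force: [2.2, 0.2, 0.5]
grip_width: 0.0
t 21.5 dock [  44.0354 -193.8149] z 63.8 yaw 107.8 tilt [ 0.003 -0.001 -1.   ] F [2.2 0.2 0.5] w 0.0 q6 -0.95
yaw 107.80527034242071 face pt r 64.7 a 1.24 ideal a from yaw 1.26
```

View pics/top11.png

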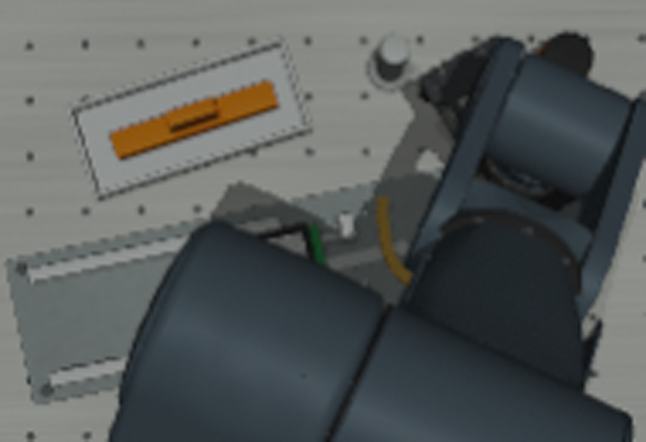

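View pics/scene11.png

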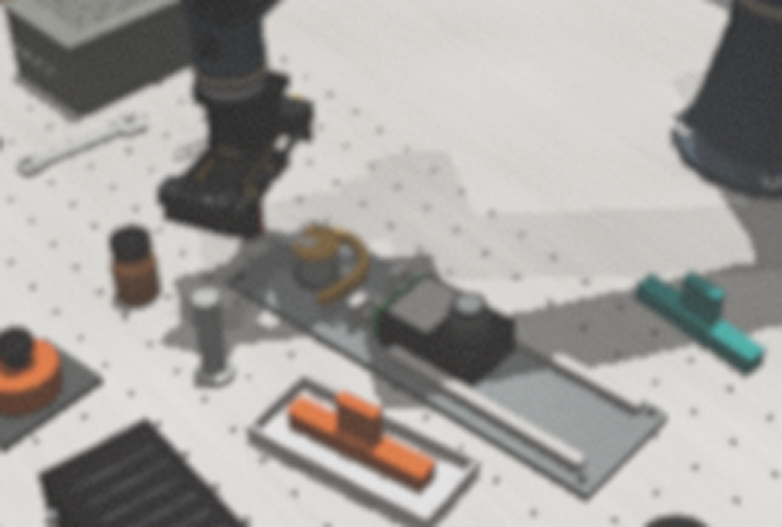

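```bash
python3 -m inch '[{"ax":0,"ay":0,"az":0.1,"dx":-2,"dy":-6.7,"dz":0,"gripper":0},{"ax":0,"ay":0,"az":0.1,"dx":-2,"dy":-6.7,"dz":0,"gripper":0},{"ax":0,"ay":0,"az":0.1,"dx":-2,"dy":-6.7,"dz":0,"gripper":0},{"ax":0,"ay":0,"az":0.1,"dx":-2,"dy":-6.7,"dz":0,"gripper":0},{"ax":0,"ay":0,"az":0.1,"dx":-2,"dy":-6.7,"dz":0,"gripper":0},{"ax":0,"ay":0,"az":0.1,"dx":-2,"dy":-6.7,"dz":0,"gripper":0},{"ax":0,"ay":0,"az":0,"dx":0,"dy":0,"dz":0,"gripper":0}]'; python3 arc.py
```

```text
time: 22.3
position: [0.5665, -0.187, 0.0638]
tool_rot: [0.739, 0.674, 0.001, 0.003]
ft_force: [4.4, -2.4, 0.4]
grip_width: 0.0005
t 22.3 dock [   6.0067 -209.1785] z 63.8 yaw 73.5 tilt [ 0.005 -0.004 -1.   ] F [ 4.4 -2.4  0.4] w 0.5 q6 -0.41
yaw 73.51319519932626 face pt r 64.6 a 1.84 ideal a from yaw 1.86
```

```bash
python3 -m inch '[{"ax":0,"ay":0,"az":0.1,"dx":-2,"dy":-6.7,"dz":0,"gripper":0},{"ax":0,"ay":0,"az":0.1,"dx":-2,"dy":-6.7,"dz":0,"gripper":0},{"ax":0,"ay":0,"az":0.1,"dx":-2,"dy":-6.7,"dz":0,"gripper":0},{"ax":0,"ay":0,"az":0.1,"dx":-2,"dy":-6.7,"dz":0,"gripper":0},{"ax":0,"ay":0,"az":0.1,"dx":-2,"dy":-6.7,"dz":0,"gripper":0},{"ax":0,"ay":0,"az":0,"dx":0,"dy":0,"dz":0,"gripper":0}]'; python3 arc.py
```

```text
time: 22.9
position: [0.5313, -0.1877, 0.0637]
tool_rot: [0.882, 0.47, 0.001, 0.003]
ft_force: [2.2, -6.2, 1.5]
grip_width: 0.0003
t 22.9 dock [ -28.6552 -203.0301] z 63.7 yaw 44.9 tilt [ 0.004 -0.005 -1.   ] F [ 2.2 -6.2  1.5] w 0.3 q6 0.06
yaw 44.92910956774958 face pt r 64.8 a 2.35 ideal a from yaw 2.36
```

Good; force 6 N. Continue to ~2.95.

```bash
python3 -m inch '[{"ax":0,"ay":0,"az":0.1,"dx":-2,"dy":-6.7,"dz":0,"gripper":0},{"ax":0,"ay":0,"az":0.1,"dx":-2,"dy":-6.7,"dz":0,"gripper":0},{"ax":0,"ay":0,"az":0.1,"dx":-2,"dy":-6.7,"dz":0,"gripper":0},{"ax":0,"ay":0,"az":0.1,"dx":-2,"dy":-6.7,"dz":0,"gripper":0},{"ax":0,"ay":0,"az":0.1,"dx":-2,"dy":-6.7,"dz":0,"gripper":0},{"ax":0,"ay":0,"az":0.1,"dx":-2,"dy":-6.7,"dz":0,"gripper":0},{"ax":0,"ay":0,"az":0,"dx":0,"dy":0,"dz":0,"gripper":0}]'; python3 arc.py
```

```text
time: 23.6
position: [0.4944, -0.1644, 0.0634]
tool_rot: [0.982, 0.189, -0.0, 0.001]
ft_force: [0.2, -3.2, 3.0]
grip_width: 0.0004
t 23.6 dock [ -60.294  -173.0287] z 63.4 yaw 10.6 tilt [ 0.    -0.002 -1.   ] F [ 0.2 -3.2  3. ] w 0.4 q6 0.66
yaw 10.562805990627217 face pt r 65.4 a 3.00 ideal a from yaw 2.96
```

```bash
python3 -m inch '[{"ax":0,"ay":0,"az":0.1,"dx":-2,"dy":-6.7,"dz":0,"gripper":0},{"ax":0,"ay":0,"az":0.08,"dx":-1.6,"dy":-5.3,"dz":0,"gripper":0},{"ax":0,"ay":0,"az":0,"dx":0,"dy":0,"dz":0,"gripper":0}]'; python3 arc.py
```

```text
time: 23.9
position: [0.4871, -0.1534, 0.0631]
tool_rot: [0.995, 0.1, -0.0, 0.0]
ft_force: [0.4, -2.3, 2.4]
grip_width: 0.0004
t 23.9 dock [ -65.2991 -160.7534] z 63.1 yaw 0.3 tilt [-0.    -0.001 -1.   ] F [ 0.4 -2.3  2.4] w 0.4 q6 0.85
yaw 0.25298321696676673 face pt r 65.5 a -3.09 ideal a from yaw 3.14
```

```bash
python3 -m inch '[{"ax":0,"ay":0,"az":0,"dx":0,"dy":-2,"dz":0,"gripper":0},{"ax":0,"ay":0,"az":0,"dx":0,"dy":0,"dz":0,"gripper":0}]'; python3 go.py; python3 -m inch '[{"ax":0,"ay":0,"az":0,"dx":0,"dy":-2,"dz":0,"gripper":0},{"ax":0,"ay":0,"az":0,"dx":0,"dy":0,"dz":0,"gripper":0}]'; python3 go.py
```

```text
time: 24.1
position: [0.487, -0.1523, 0.063]
tool_rot: [0.995, 0.1, -0.0, 0.001]
ft_force: [-1.2, -5.6, 4.2]
grip_width: 0.0003
t 24.1 dock [ -65.1934 -159.6923] z 63.0 yaw 0.3 tilt [ 0.    -0.002 -1.   ] F [-1.2 -5.6  4.2] w 0.3 q6 0.85
time: 24.3
position: [0.4871, -0.152, 0.0631]
tool_rot: [0.995, 0.101, 0.0, 0.002]
ft_force: [-4.2, -11.9, 2.6]
grip_width: 0.0005
t 24.3 dock [ -65.0288 -159.4524] z 63.1 yaw 0.4 tilt [ 0.001 -0.005 -1.   ] F [ -4.2 -11.9   2.6] w 0.5 q6 0.85
```

Motion stopped while the force rose: at the stop. Back off, lift, and check.

```bash
python3 -m inch '[{"ax":0,"ay":0,"az":0,"dx":0,"dy":15,"dz":0,"gripper":0},{"ax":0,"ay":0,"az":0,"dx":0,"dy":5,"dz":-30,"gripper":0},{"ax":0,"ay":0,"az":0,"dx":0,"dy":0,"dz":-40,"gripper":0},{"ax":0,"ay":0,"az":0,"dx":0,"dy":40,"dz":-40,"gripper":0},{"ax":0,"ay":0,"az":0,"dx":0,"dy":40,"dz":0,"gripper":0},{"ax":0,"ay":0,"az":0,"dx":0,"dy":40,"dz":0,"gripper":0},{"ax":0,"ay":0,"az":0,"dx":0,"dy":40,"dz":0,"gripper":0},{"ax":0,"ay":0,"az":0,"dx":0,"dy":40,"dz":0,"gripper":0}]'; python3 -m inch '[{"ax":0,"ay":0,"az":0,"dx":0,"dy":0,"dz":0,"gripper":0},{"ax":0,"ay":0,"az":0,"dx":0,"dy":0,"dz":0,"gripper":0},{"ax":0,"ay":0,"az":0,"dx":0,"dy":0,"dz":0,"gripper":0}]';python3 - <<'E'
from go import *
from rig import optics
st()
for n in("top","scene"):
    c=optics.camera(n); np.savez(f"pics/{n}12.npz",**c);b=(115,245,240,430) if n=="top" else (120,275,200,430)
    cv2.imwrite(f"pics/{n}12.png",cv2.resize(c["img"][b[0]:b[1],b[2]:b[3],::-1],None,fx=4 if n=="top" else 3.4,fy=4 if n=="top" else 3.4,interpolation=cv2.INTER_CUBIC))
E
```

```text
time: 25.1
position: [0.528, -0.3613, 0.1674]
tool_rot: [0.995, 0.099, -0.001, -0.002]
ft_force: [0.6, -0.0, -0.6]
grip_width: 0.0005
time: 25.4
position: [0.5275, -0.3589, 0.1671]
tool_rot: [0.995, 0.098, -0.001, -0.002]
ft_force: [0.0, -0.2, 0.7]
grip_width: 0.0007
t 25.4 dock [ -65.6392 -370.1638] z 167.1 yaw 0.1 tilt [-0.002  0.003 -1.   ] F [ 0.  -0.2  0.7] w 0.7 q6 0.60
```

View pics/top12.png

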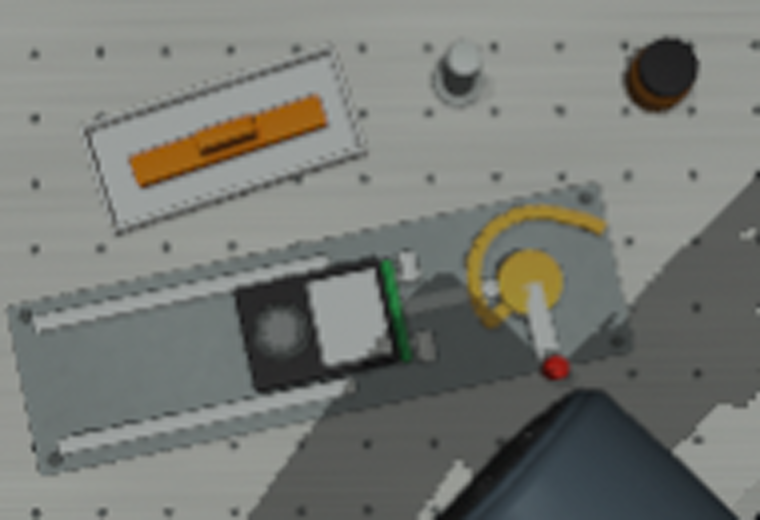

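View pics/scene12.png

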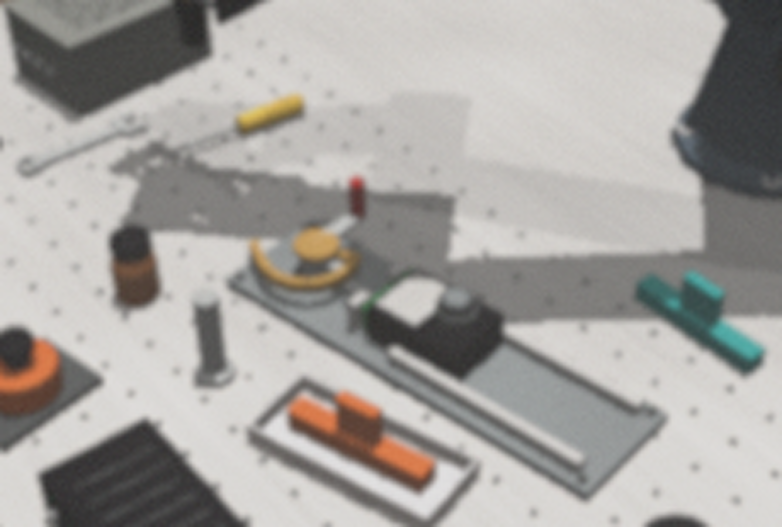

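Run:
```python
from go import *
from m2 import comp
c=load("pics/top12.npz")
d=D(plane(c,np.array([556,367])/4+[240,115],.095))[0];print("post",d,"a",np.arctan2(-d[1]-.14,d[0])%(2*np.pi))
for f in("t10","top12"):
    c=load(f"pics/{f}.npz")
    hsv=cv2.cvtColor(c["img"],cv2.COLOR_RGB2HSV).astype(int)
    m=np.zeros(hsv.shape[:2],bool);m[170:215,320:350]=1
    m=m&(hsv[:,:,0]>45)&(hsv[:,:,0]<80)&(hsv[:,:,1]>110);v,u=np.nonzero(m)
    print(f,len(u),D(plane(c,[u.mean(),v.mean()],.049))[0]*1e3)
print("bolt",D(plane(c,np.array([490,288])/4+[240,115],.042)))
```

```text
post [-0.0662 -0.142 ] a 3.1111906876879747
t10 74 [  0.0541 -24.9973]
top12 72 [  0.0306 -40.0975]
bolt [[ 0.0007 -0.1123]]
```

```bash
python3 -c "
from rig import robot
print(robot.hand_in())"
```

```text
the job is handed in; nothing more can be done
None
```

The module is docked and locked, and I handed the job in at about 25.5 s on the robot's clock. `hand_in` reports no verdict.

I swung the cam lever to its open stop and laid the orange spacer in the white tray. Then I pushed the module onto the buffer, let go of it, and turned the lever clockwise to its other stop.

Last checks from the final pictures:
- **Cam:** about 3.11 rad. The fingers stopped moving at the stop while the force rose to about 12 N.
- **Module:** the buffer face had moved 15.1 mm (15 mm is fully in). The bolt head was about 28 mm from the cam axis, with the hook round it. The module looks flat in its channel; I did not measure its tilt.
- **Spacer:** lying released in the tray.
- **Bystanders:** the jar, steel post, screwdriver and wrench look to be where they started. The mug and mount were outside my cropped pictures, so I did not check them again.
- **Arm:** clear of everything.

No check failed. Pose readings wandered a few mm while the arm was settling, so I relied on settled values and on contact force.

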